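# Drift a gas-cylinder stand's stay into line

### The arm

A 6-joint arm with a two-finger parallel gripper is mounted at the origin on the work surface. World frame = base frame: x ahead of the robot, y to its left, z up, the work surface at z = 0. Lengths are in m, angles in rad, forces in N, time in s.
With the tool pointing down it reaches from about 0.425 to 0.95 m from the base axis. Payload 3.5 kg.
Tool frame: the origin (TCP) lies at the very end of the fingers, on their centre line; the grasp point (between the pads) lies 19 mm behind it; z points along the fingers, y is the direction in which the jaws open and shut (so a half turn about z gives the same grasp; the last joint's range is limited). The gripper opens to 85 mm and grips with 20 to 120 N. Pads are 22 mm wide; open, the fingers measure 114 mm over their backs; the gripper's body (76 mm by 85 mm) begins 54 mm behind the grasp point. The pads swing forward as they close: fully open they stand 13 mm farther back than shut.
Start: joints at [1.008, 0.286, 1.577, -0, 1.279, -0.15], TCP at [0.271, 0.618, 0.209] pointing down, gripper open.
Joint ranges: [-2.77, 2.77], [-0.9, 2.22], [0.21, 2.48], [-1.53, 4.67], [0.24, 2.81], [-2.84, 2.84]. Speed limits (rad/s): [2.79, 2.79, 3.14, 3.14, 3.14, 3.14].

### API

Orientations are given as a unit quaternion [x, y, z, w].
In Python, from plant import get_state, read_camera, sign_off gives the robot as it stands.
- The arm moves only by the tool step_arm, never from a script. Its argument "targets" is a list that holds one entry, the list of rows, each a list of 5 numbers: the opening, from 0 (shut) to 1 (fully open), then the shift along the tool's x, y, z each as a share of 4 cm, from -1 to 1, then the turn about the tool's z as a share of 5 degrees, from -1 to 1. A call has 1 to 10 rows; each row shifts and turns the commanded pose from where the row before left it, along the tool's axes as they then stand; what a row does not reach is not made up. A row lasts 1/12 s, in which the tool goes at most 41.7 mm and 7.16 degrees, less where a joint would pass 70% of its speed; a pose out of reach is approached as far as the arm can. A call with a number of a shift or a turn outside -1 to 1 is refused whole. A call with a gripper value outside its range is refused whole. The fingers move at their own pace and stop on an object; "squeeze" is the grip in N (left out, the last holds). Time passes only in rows, so rows that do not move let the fingers close. It gives the time, the measured TCP pose, the force and the opening at its end, in the units of the state.
- get_state(): the state, without advancing time (a new reading comes with each control period).
- read_camera(name): name is "side" or "top" or "wrist"; returns a dict with "pixels" (420x560x3 uint8, red, green, blue), "range_z" (420x560 float32, m along the optical axis (not along the pixel's ray), 0 where there is no reading), "mtx" (3x3 intrinsics, pixels), "k1" (the pictures are not rectified: a ray, as slopes to the right and down, at radius r is drawn at 1 + k1 r^2 times it, then the intrinsics apply), "rvec" (rotation vector, rad) and "tvec" (3), from world to camera coordinates, as OpenCV has them. Camera axes: x right, y down, z forward; pixel columns grow to the right and rows downward; lengths in m; the calibration is good to about 2 mm. A picture is of the moment at which its call begins.
- sign_off(): hands the job in, once; it reports no verdict.
The state is a dict: "time": time; "qpos": joint angles; "dq": joint speeds; "joint_efforts": joint torques, N m; "eef_pos": TCP position; "tcp_rot": TCP orientation; "contact_force": force on the tool from outside, world axes, zero at the start; "wrist_torque": the same for the moment, N m; "opening": opening from 0.0 (shut) to 1.0 (fully open).
Only numpy, scipy, OpenCV 4.12 (cv2) and the standard library are available. Lean on these libraries where they do the work, as an engineer would, in place of code of your own. Each camera call takes 0.05 s, during which the arm holds its last target.

### The job

The flat stay of the small gas-cylinder stand has been left swung aside on its top bolt. Swing it back over the sloping foot bracket until the two holes overlap, then take the tapered drift from the tool rack and push it square through the stay and the foot until its collar sits flush on the stay, so that the holes are pulled into line. Leave the drift standing there, let go of it, and do not disturb the other tools in the rack, the bin of bolts or the casting tray.

Things in the scene. Friction and masses are not known exactly. Their poses are not given: they have to be found in the camera images.
- foot_hole (a point): Centre of the 20 mm through hole in the foot of the gas-cylinder stand, on the upper face of its sloping dark steel tab (8 mm thick, 56 wide, reaching 32 mm down and 28 mm up the slope; open below). 95 mm above the bench; stand fixed. z: square out of the tab = line of the hole, leaning 35 deg from vertical, away from the post; x: up the slope towards the post; y: level, across the slope.
- post_top (a point): Top of the stand's dark 40 mm square post, 274 mm above the bench; 230 mm from foot_hole, measured level along its x. A small gas cylinder (84 mm diameter, 334 mm tall with valve) stands 100 mm behind the post on the same base plate (450 x 120 x 8 mm). Upright axes; x points level from foot to post.
- stay_hole (a point): Centre of the 20 mm hole in the lower end of the stay, on its underside. The stay: flat aluminium bar 44 wide, 8 thick, about 300 mm long, lying on the slope, upper face 8.5 mm above foot_hole's plane. x: along it towards its top bolt; y: across; z: square out, as foot_hole. In line when this point falls on foot_hole. 30 to 160 mm up from here the bar is clear at both edges and below.
- stay_swing (a joint): Angle (rad) of the stay about its top bolt, which stands square to the slope, 220 mm up the slope (+x) from foot_hole. 0: in line with the foot; positive: lower end swung to the +y side of foot_hole. Stiff (0.3 N m of friction), stays where it is left. Range -0.1 to 0.6.
- stay_slip (a joint): How far (m) the stay has slipped down its own length in the slot at its top bolt. 0: its hole is 220 mm from the bolt, as the foot's is; positive: towards its lower end. It starts 3.5 to 6.5 mm down, so swinging alone does not line up the holes. Stiff (2.5 N of friction plus the stay's weight, 0.26 kg). Range -0.003 to 0.009.
- drift_grip (a point): Middle of the handle of the tapered drift, a round plain steel tool. z: its axis, from tip to handle. From the tip: 50 mm taper from 6 to 18 mm diameter, 25 mm parallel shank of 18, collar 30 diameter and 8 thick, plain handle 22 diameter and 52 long with a domed top. 33 mm above the collar's underside, 108 mm above the tip, 27 mm below its top.
- drift: The drift again; origin: centre of the underside of its collar; axes as drift_grip. 0.2 to 0.4 kg. It starts hanging upright by its collar in one of the rack's four holes. It is the thickest of the four tools (handle 22 mm, the others 16 or less) and the only one with a thick, long, evenly tapered shank.
- drift_tip (a point): Centre of the drift's 6 mm tip, 75 mm below the underside of its collar; axes as drift_grip.
- rack_top (a point): Centre of the top of the fixed aluminium tool rack, 220 mm long (its y axis) by 64 mm; top 100 mm above the bench, 6 mm thick; z up. Four 21 mm holes in a row along y, at -75, -25, 25 and 75 mm; a tool hangs by its collar in each, in any order.
- pin_punch: A steel pin punch hanging in the rack (thin parallel shank; 14 mm handle, 52 mm above the rack). Origin: underside of its collar.
- centre_punch: A steel centre punch hanging in the rack (short and pointed; 16 mm handle, 52 mm above the rack). Origin: underside of its collar.
- scriber: A thin steel scriber hanging in the rack (12 mm handle, 62 mm above the rack). Origin: underside of its collar.
- bolt_bin: A small grey bin with hex bolts, 100 x 75 x 40 mm; not part of the job. Origin: centre of its underside.
- gel_tray: A clear casting tray with a white comb, 110 x 150 x 45 mm; not part of the job. Origin: centre of its underside.
Mind the look-alikes: they are no part of the job. Leave any orange, turquoise or yellow look-alike of the drift alone.

How it is judged:
On the way, in this order (a step that is already met when the one before it is completed fails the run):
1. the stay is swung back over the foot so that the two holes overlap (centres within 14 mm) (distance between stay_hole and foot_hole below 0.014 m), for 0.2 s.
2. the drift's tip is through both holes, 15 mm or more below the top of the foot's tab (z of drift_tip in the frame of foot_hole below -0.015 m and x of drift_tip in the frame of foot_hole between -0.012 and 0.012 m and y of drift_tip in the frame of foot_hole between -0.012 and 0.012 m), for 0.1 s.
At the end, for the whole second after the job is handed in: The stay's hole is in line with the foot's (centres within 3 mm); the drift stands through both, square to the stay (within 0.06 rad), its collar's underside within 3 mm of the stay's upper face, released and at rest (distance between stay_hole and foot_hole below 0.003 m and z of drift in the frame of foot_hole below 0.0115 m and angle between the z axis of drift_grip and the z axis of foot_hole, either way round below 0.06 rad and x of drift in the frame of foot_hole between -0.004 and 0.004 m and y of drift in the frame of foot_hole between -0.004 and 0.004 m and z of drift_tip in the frame of foot_hole below -0.05 m and linear speed of drift below 0.01 m/s); the robot touches nothing.
It fails at once if another tool in the rack is lifted or knocked (moved more than 25 mm) (distance of any of pin_punch, centre_punch, scriber from where it was at the start of the episode above 0.025 m).
It fails at once if the bin of bolts or the casting tray is shifted more than 30 mm (distance of any of bolt_bin, gel_tray from where it was at the start of the episode above 0.03 m).
It also fails if it takes over 58 s, if anything falls off the work surface, if the arm or the gripper's body presses on something with over 40 N, if the wrist force passes 120 N, or if a joint passes its speed limit or range.

## Working session

There is one attempt and no reset: what is moved stays moved. The work goes in short steps, Python scripts to look and compute and a tool call to move; the robot and the scene stay as the last step left them, time stands still between calls to the robot, and variables do not carry over. Pictures are saved under pics/ and viewed, and the job is handed in when it is done.

Besides the shell and the picture viewer there is one more tool, called as name(argument=value, ...) on one line, values as JSON. step_arm: Moves the arm, as the interface text tells. Shift numbers are shares of 4 cm and turn numbers shares of 5 degrees, none past 1 either way. Its arguments: {"type":"object","properties":{"targets":{"type":"array"},"squeeze":{"type":"number"}},"required":["targets"]}

```bash
mkdir -p pics; ls; cat > h.py <<'E'
import numpy as np, cv2
from plant import get_state, read_camera
def shot(n,tag):
    c=read_camera(n); cv2.imwrite(f'pics/{tag}.png',c['pixels'][:,:,::-1]); np.savez(f'{tag}.npz',**c); return c
def load(tag): return dict(np.load(f'{tag}.npz'))
def und(c,uv):
    uv=np.atleast_2d(np.array(uv,float)); K=c['mtx']
    d=np.array([float(c['k1']),0,0,0,0])
    return cv2.undistortPoints(uv.reshape(-1,1,2),K,d,criteria=(3,50,1e-10)).reshape(-1,2) if False else cv2.undistortPoints(uv.reshape(-1,1,2),K,d).reshape(-1,2)
def rays(c,uv):
    n=und(c,uv); R,_=cv2.Rodrigues(np.array(c['rvec'],float)); t=np.array(c['tvec'],float).ravel()
    return -R.T@t,(np.c_[n,np.ones(len(n))]@R)
def plane(c,uv,p0,nrm):
    o,d=rays(c,uv); nrm=np.array(nrm,float)
    s=((np.array(p0)-o)@nrm)/(d@nrm); return o+d*s[:,None]
def zpl(c,uv,z): return plane(c,uv,[0,0,z],[0,0,1])
def depth(c,uv):
    o,d=rays(c,uv); uv=np.atleast_2d(uv).astype(int)
    return o+d*c['range_z'][uv[:,1],uv[:,0]][:,None]
def tri(c1,a,c2,b):
    o1,d1=rays(c1,a);o2,d2=rays(c2,b);d1=d1[0]/np.linalg.norm(d1);d2=d2[0]/np.linalg.norm(d2)
    s=np.linalg.lstsq(np.c_[d1,-d2],o2-o1,rcond=None)[0]
    p=o1+s[0]*d1;q=o2+s[1]*d2; return (p+q)/2,np.linalg.norm(p-q)
def proj(c,P):
    return cv2.projectPoints(np.atleast_2d(P).astype(float),np.array(c['rvec'],float),np.array(c['tvec'],float),c['mtx'],np.array([float(c['k1']),0,0,0,0]))[0].reshape(-1,2)
E
python3 - <<'E'
from h import *
for n in ('side','top','wrist'):
    c=shot(n,n+'0'); o,d=rays(c,[[280,210]]); print(n,c['mtx'][0,0],c['k1'],o.round(3),d.round(3))
print(get_state())
E
```

```text
pics
side 474.9647426006144 -0.10310615908280865 [ 0.009 -0.666  0.711] [[ 0.521  0.662 -0.539]]
top 410.48539240059773 0.03954658915720326 [0.416 0.007 1.081] [[ 0.121  0.027 -0.992]]
wrist 377.87820847974535 -0.06200860730086944 [0.197 0.65  0.373] [[ 0.277 -0.134 -0.951]]
{'time': 0.15, 'qpos': array([ 1.00798760e+00,  2.86989603e-01,  1.57785696e+00,  2.16862570e-05,
        1.27859565e+00, -1.49985410e-01]), 'dq': array([-0.00113667, -0.00315486, -0.00395729,  0.00022082,  0.00112282,
        0.00093541]), 'joint_efforts': array([ 1.11164423e-03, -4.06610584e+01, -2.93139750e+01, -1.53438227e-04,
        3.94832430e-03, -1.95523938e-05]), 'eef_pos': array([0.27046675, 0.61783715, 0.20823788]), 'tcp_rot': array([ 2.04952036e-01,  9.78771581e-01, -8.63045366e-04, -3.32384165e-04]), 'contact_force': array([-0.17351129, -0.58251081, -0.40134155]), 'wrist_torque': array([-0.02889789,  0.00450247,  0.04149969]), 'opening': 0.997703777833362}
```

View pics/side0.png

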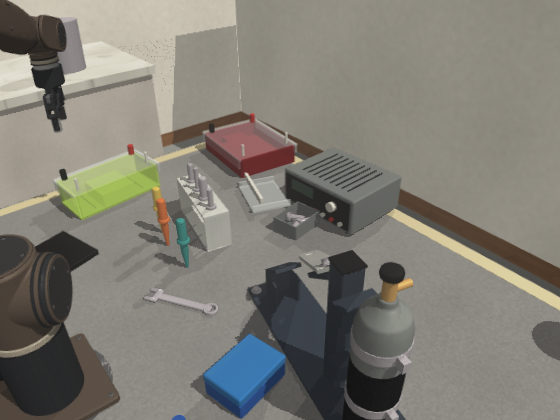

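View pics/top0.png

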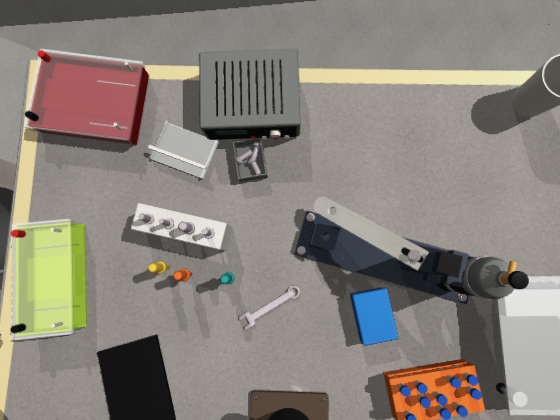

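View pics/wrist0.png

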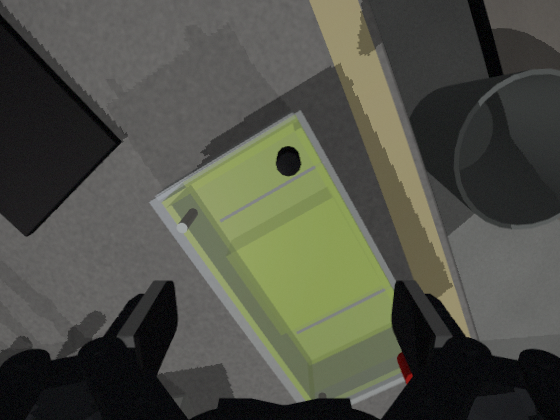

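```bash
python3 - <<'E'
from h import *
t=load('top0');s=load('side0')
a=t['pixels'][180:310,285:475,::-1];cv2.imwrite('pics/tz.png',cv2.resize(a,None,fx=4.2,fy=4.2,interpolation=cv2.INTER_CUBIC))
a=t['pixels'][195:255,120:240,::-1];cv2.imwrite('pics/tr.png',cv2.resize(a,None,fx=6,fy=6,interpolation=cv2.INTER_CUBIC))
a=s['pixels'][150:260,150:250,::-1];cv2.imwrite('pics/sr.png',cv2.resize(a,None,fx=5,fy=5,interpolation=cv2.INTER_CUBIC))
a=s['pixels'][240:340,230:380,::-1];cv2.imwrite('pics/sz.png',cv2.resize(a,None,fx=5,fy=5,interpolation=cv2.INTER_CUBIC))
E
```

```text
(no output)
```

View pics/tz.png

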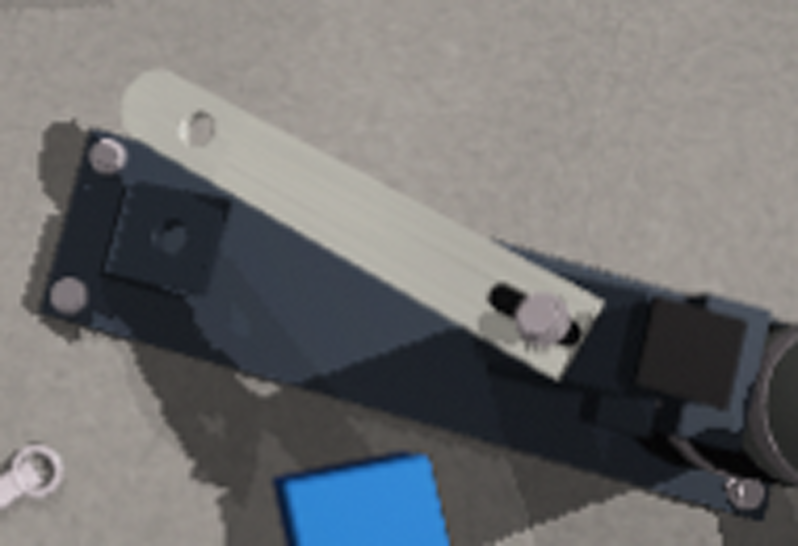

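View pics/tr.png

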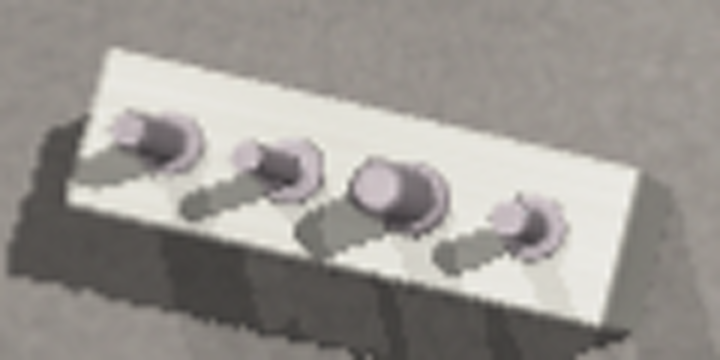

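View pics/sr.png

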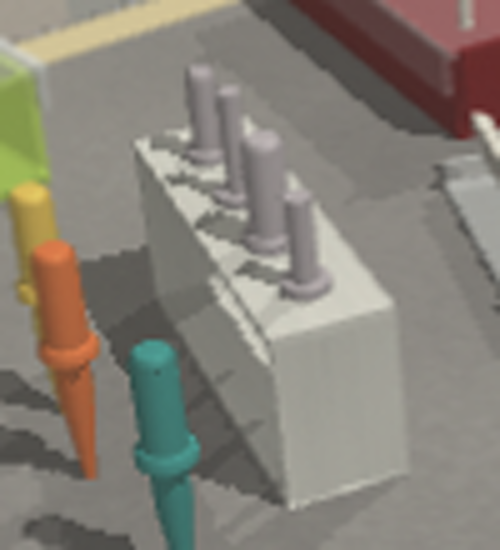

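View pics/sz.png

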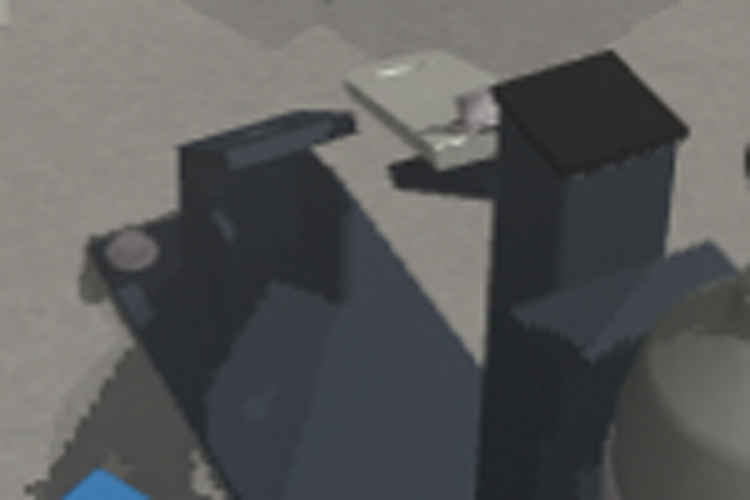

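```bash
python3 - <<'E'
from h import *
t=load('top0')
Z=lambda x,y:[285+(x+.5)/4.2-.5,180+(y+.5)/4.2-.5]
Rk=lambda x,y:[120+(x+.5)/6-.5,195+(y+.5)/6-.5]
f0=zpl(t,[Z(170,236)],.095)[0]
post=zpl(t,[Z(650,300),Z(743,313),Z(727,406),Z(637,382)],.274); pc=post.mean(0)
print('foot rough',f0,'post',pc, np.linalg.norm((pc-f0)[:2]), [np.linalg.norm(post[i]-post[i-1]) for i in range(4)])
ux=(pc-f0);ux[2]=0;ux/=np.linalg.norm(ux)
zz=np.array([0,0,1.]);c,s=np.cos(np.radians(35)),np.sin(np.radians(35))
n=c*zz-s*ux; X=c*ux+s*zz; Y=np.cross(n,X)
tab=plane(t,[Z(130,183),Z(228,205),Z(188,293),Z(105,270)],f0,n)
for p in tab: print('tab corner in foot',(np.array([X,Y,n])@(p-f0)).round(4))
F=np.array([X,Y,n])
up=f0+n*.0085
sh=plane(t,[Z(198,128),Z(542,315)],up,n)
for p in sh: print('stay hole/bolt',p.round(4),(F@(p-f0)).round(4))
# depth checks
for nm,q in (('tab',Z(140,215)),('tab2',Z(205,260)),('stay',Z(260,180)),('stay2',Z(400,250)),('post',Z(690,350))):
    p=depth(t,[np.round(q)])[0];print(nm,p.round(4),(F@(p-f0)).round(4))
r=zpl(t,[Rk(110,47),Rk(640,168),Rk(605,327),Rk(68,203)],.1);print('rack',r.round(4),r.mean(0),[np.linalg.norm(r[i]-r[i-1]).round(4) for i in range(4)])
h=zpl(t,[Rk(374,188)],.1+.008+.05);print('drift top',h)
rc=r.mean(0); a=(r[1]-r[0]+r[2]-r[3]);a/=np.linalg.norm(a)
for k in(-75,-25,25,75):print(k,(rc+a*k/1000).round(4))
print('axis yaw',np.degrees(np.arctan2(a[1],a[0])),'ux',np.degrees(np.arctan2(ux[1],ux[0])))
for nm,uv in(('bin',[249,160]),('tray',[183,150]),('teal',[226,278]),('orange',[180,274])):print(nm,zpl(t,[uv],.05).round(3))
st=get_state();from scipy.spatial.transform import Rotation as Q
print(Q.from_quat(st['tcp_rot']).as_matrix().round(4))
E
```

```text
foot rough [ 0.47686973 -0.07588381  0.095     ] post [ 0.42097466 -0.29776562  0.274     ] 0.22881388543089595 [np.float64(0.03798685169683721), np.float64(0.04181623352332036), np.float64(0.043034156380674655), np.float64(0.0409314428767179)]
tab corner in foot [-0.0355  0.0252 -0.    ]
tab corner in foot [ 0.0311  0.0242 -0.    ]
tab corner in foot [ 0.0209 -0.029   0.    ]
tab corner in foot [-0.0363 -0.0276 -0.    ]
stay hole/bolt [ 0.5381 -0.09    0.1045] [0.0044 0.0628 0.0085]
stay hole/bolt [ 0.4358 -0.2455  0.2276] [0.2191 0.0016 0.0085]
tab [ 0.4888 -0.0595  0.0828] [-0.0224  0.0076  0.0008]
tab2 [ 0.4619 -0.0933  0.1109] [ 0.0259 -0.0102  0.0013]
stay [ 0.5081 -0.1229  0.1309] [0.0517 0.0417 0.0076]
stay2 [ 0.4683 -0.1879  0.1799] [0.1394 0.019  0.0061]
post [ 0.4209 -0.298   0.2748] [0.2908 0.     0.0159]
rack [[0.5445 0.378  0.1   ]
 [0.5015 0.162  0.1   ]
 [0.4378 0.1728 0.1   ]
 [0.4811 0.3899 0.1   ]] [0.4912233 0.2756582 0.1      ] [np.float64(0.0644), np.float64(0.2202), np.float64(0.0645), np.float64(0.2213)]
drift top [[0.48607734 0.25263481 0.158     ]]
-75 [0.5059 0.3492 0.1   ]
-25 [0.4961 0.3002 0.1   ]
25 [0.4863 0.2511 0.1   ]
75 [0.4766 0.2021 0.1   ]
axis yaw -101.27424718669361 ux -104.13939389189127
bin [[0.669 0.119 0.05 ]]
tray [[0.691 0.291 0.05 ]]
teal [[0.368 0.164 0.05 ]]
orange [[0.375 0.278 0.05 ]]
[[-9.160e-01  4.012e-01 -1.000e-03]
 [ 4.012e-01  9.160e-01 -1.600e-03]
 [ 3.000e-04 -1.800e-03 -1.000e+00]]
```

step_arm(targets=[[[1,0,0,-0.3,1],[1,0,0,-0.3,1],[1,0,0,-0.3,1],[1,0,0,-0.3,1],[1,0,0,-0.3,1],[1,0,0,-0.3,1],[1,0,0,-0.3,1],[1,0,0,-0.3,1]]], squeeze=40)

```text
time: 0.82
eef_pos: [0.2706, 0.6181, 0.3053]
tcp_rot: [0.529, 0.849, -0.001, -0.0]
contact_force: [0.5, -0.3, 0.1]
opening: 1.005
```

step_arm(targets=[[[1,0,0,0,1],[1,0,0,0,1],[1,0,0,0,1],[1,0,0,0,1],[1,0,0,0,1],[1,0,0,0,1],[1,0,0,0,1],[1,0,0,0,1],[1,0,0,0,0.1],[1,0,0,0,0]]])

```text
time: 1.65
eef_pos: [0.2707, 0.6182, 0.3049]
tcp_rot: [0.788, 0.615, -0.0, 0.0]
contact_force: [0.3, 0.6, -0.4]
opening: 1.003
```

```bash
cat >> h.py <<'E'
from scipy.spatial.transform import Rotation as Q
f0=np.array([0.47687,-0.07588,.095]); _y=np.radians(-104.14)
ux=np.array([np.cos(_y),np.sin(_y),0]);zz=np.array([0,0,1.])
_c,_s=np.cos(np.radians(35)),np.sin(np.radians(35))
n=_c*zz-_s*ux;X=_c*ux+_s*zz;Y=np.cross(n,X);F=np.array([X,Y,n])
def W(x,y,z): return f0+F.T@np.array([x,y,z])
def go(p):
    s=get_state();R=Q.from_quat(s['tcp_rot']).as_matrix()
    d=R.T@(np.array(p)-s['eef_pos'])
    print('t',round(s['time'],2),'tcp',s['eef_pos'].round(4),'yaw y',np.degrees(np.arctan2(R[1,1],R[0,1])).round(2),'tilt',R[2,:2].round(4),'F',s['contact_force'].round(1),'op',round(s['opening'],3))
    print('  goal',np.array(p).round(4),'delta tool mm',(d*1000).round(1),'units',(d/.04).round(2))
    g=s['eef_pos']+0; print('  grasp(foot)',(F@(g+[0,0,.019]-f0)).round(4))
E
python3 - <<'E'
from h import *
b=W(.09,.040,.0085)
print('bar top at grip',b)
go(b+[0,0,.10]); go(b+[0,0,-.02])
print(get_state()['qpos'])
E
```

```text
bar top at grip [ 0.49883898 -0.15241398  0.15358467]
t 1.65 tcp [0.2707 0.6182 0.3049] yaw y -14.05 tilt [-0.0007 -0.0002] F [ 0.3  0.6 -0.4] op 1.003
  goal [ 0.4988 -0.1524  0.2536] delta tool mm [-692.1  408.4   51.7] units [-17.3   10.21   1.29]
  grasp(foot) [-0.3788 -0.3695  0.5446]
t 1.65 tcp [0.2707 0.6182 0.3049] yaw y -14.05 tilt [-0.0007 -0.0002] F [ 0.3  0.6 -0.4] op 1.003
  goal [ 0.4988 -0.1524  0.1336] delta tool mm [-692.   408.4  171.7] units [-17.3   10.21   4.29]
  grasp(foot) [-0.3788 -0.3695  0.5446]
[ 1.00801704e+00  2.33545783e-01  1.46810075e+00 -3.76089424e-05
  1.44072013e+00  1.25322669e+00]
```

step_arm(targets=[[[1,-0.7,1,0,0],[1,-0.9,1,0,0],[1,-0.9,1,0,0],[1,-0.9,1,0,0],[1,-0.9,1,0,0],[1,-0.9,1,0,0],[1,-0.9,1,0,0],[1,-0.9,1,0,0],[1,-0.9,1,0,0],[1,-0.9,1,0,0]]])

```text
time: 2.48
eef_pos: [0.5076, 0.2736, 0.3055]
tcp_rot: [0.788, 0.616, 0.0, 0.0]
contact_force: [0.7, 0.1, -0.1]
opening: 1.005
```

step_arm(targets=[[[1,-0.9,0.2,0,0],[1,-0.9,0,0,0],[1,-0.9,0,0,0],[1,-0.9,0,0,0],[1,-0.9,0,0,0],[1,-0.9,0,0,0],[1,-0.9,0,0.4,0],[1,-0.9,0,0.4,0],[1,-0.8,0,0.4,0],[1,0,0,0,0]]])

```text
time: 3.32
eef_pos: [0.4337, -0.0405, 0.2537]
tcp_rot: [0.79, 0.613, -0.002, -0.002]
contact_force: [-0.7, -0.1, 0.1]
opening: 1.005
```

```bash
python3 - <<'E'
from h import *
go(W(.09,.040,.0085)-[0,0,.03])
shot('wrist','w1');shot('top','t1')
E
```

```text
t 3.32 tcp [ 0.4337 -0.0405  0.2537] yaw y -14.38 tilt [-0.0018 -0.0057] F [-0.7 -0.1  0.1] op 1.005
  goal [ 0.4988 -0.1524  0.1236] delta tool mm [-92.   91.7 129.7] units [-2.3   2.29  3.24]
  grasp(foot) [ 0.0825 -0.0505  0.1592]
```

View pics/w1.png

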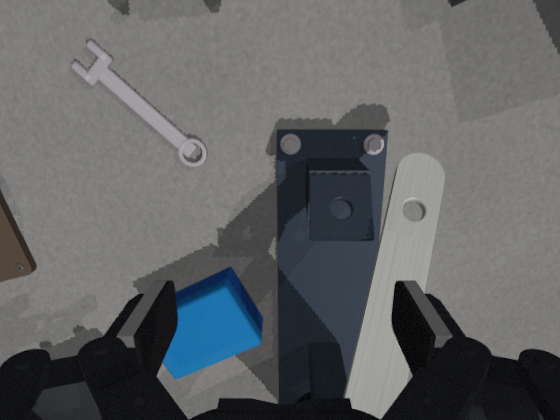

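View pics/t1.png

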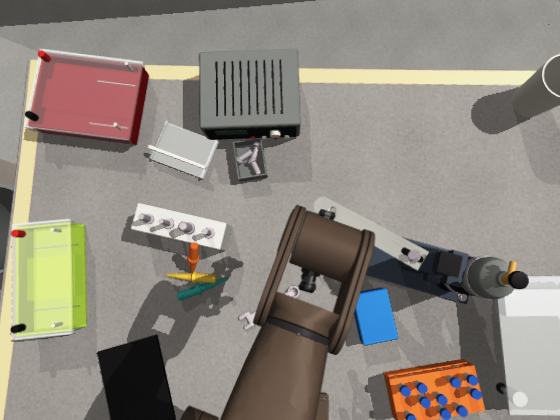

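```bash
python3 - <<'E'
from h import *
w=load('w1')
print((plane(w,[[341,208]],f0,n)).round(4),(F@(plane(w,[[341,208]],f0,n)[0]-f0)).round(4))
print((F@(plane(w,[[414,210]],W(0,0,.0085),n)[0]-f0)).round(4))
s=load('side0');t=load('top0')
print(get_state()['qpos'])
E
```

```text
[[ 0.4758 -0.0754  0.0949]] [-0.0002 -0.0011 -0.    ]
[0.0044 0.062  0.0085]
[-3.19060071e-01 -2.99161137e-01  2.07295257e+00  5.31123411e-04
  1.36903292e+00 -7.04851614e-02]
```

step_arm(targets=[[[1,-0.3,0.8,0,0],[1,-0.5,0.7,0,0],[1,-0.7,0.4,0,0],[1,-0.8,0.4,0,0],[1,0,0,0,0],[1,0,0,0,0]]])

```text
time: 3.92
eef_pos: [0.5043, -0.1486, 0.258]
tcp_rot: [0.789, 0.615, 0.0, 0.0]
contact_force: [1.2, 0.8, -0.2]
opening: 1.003
```

```bash
python3 - <<'E'
from h import *
go(W(.09,.040,.0085)-[0,0,.03])
shot('wrist','w2')
E
```

```text
t 3.92 tcp [ 0.5043 -0.1486  0.258 ] yaw y -14.14 tilt [0.0005 0.0007] F [ 1.2  0.8 -0.2] op 1.003
  goal [ 0.4988 -0.1524  0.1236] delta tool mm [ -5.1  -4.5 134.4] units [-0.13 -0.11  3.36]
  grasp(foot) [0.1567 0.0444 0.1124]
```

View pics/w2.png

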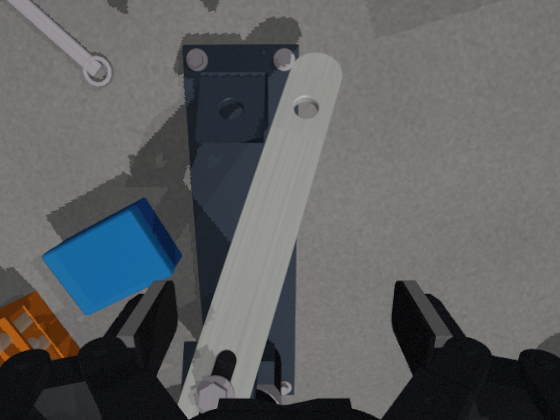

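step_arm(targets=[[[1,-0.13,-0.11,0.6,0],[1,0,0,0.6,0],[1,0,0,0.6,0],[1,0,0,0.6,0],[1,0,0,0.5,0],[1,0,0,0.4,0],[1,0,0,0,0],[1,0,0,0,0]]])

```text
time: 4.63
eef_pos: [0.4974, -0.1507, 0.1252]
tcp_rot: [0.788, 0.616, -0.0, -0.001]
contact_force: [0.3, -0.7, 0.9]
opening: 0.998
```

```bash
python3 - <<'E'
from h import *
go(W(.09,.0,.0085)-[0,0,.03])
shot('wrist','w3');shot('side','s3')
E
```

```text
t 4.63 tcp [ 0.4974 -0.1507  0.1252] yaw y -14.01 tilt [ 0.0006 -0.0013] F [ 0.3 -0.7  0.9] op 0.998
  goal [ 0.4601 -0.1426  0.1236] delta tool mm [ -1.2 -38.2   1.7] units [-0.03 -0.96  0.04]
  grasp(foot) [0.0835 0.0382 0.0016]
```

View pics/w3.png

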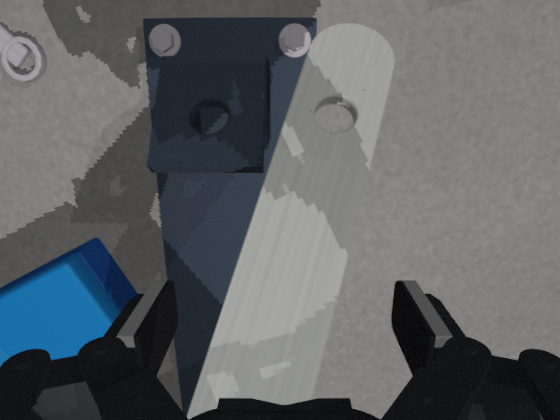

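View pics/s3.png

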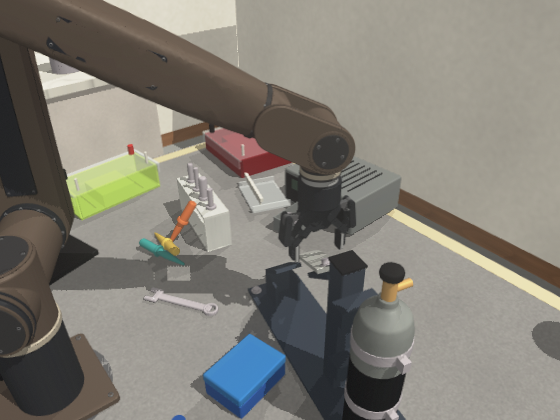

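step_arm(targets=[[[1,0,-0.2,0,0],[1,0,-0.2,0,0],[1,0,-0.2,0,0],[1,0,-0.2,0,0],[1,0,-0.16,0,0],[0.8,0,0,0,0],[0.75,0,0,0,0],[0.7,0,0,0,0],[0.65,0,0,0,0],[0.6,0,0,0,0]]], squeeze=30)

```text
time: 5.57
eef_pos: [0.4661, -0.1423, 0.1308]
tcp_rot: [0.789, 0.614, 0.006, 0.004]
contact_force: [6.9, 9.7, 13.4]
opening: 0.604
```

step_arm(targets=[[[0.55,0,0,0,0],[0.5,0,0,0,0],[0.45,0,0,0,0],[0.4,0,0,0,0],[0.4,0,0,0,0],[0.4,0,0,0,0]]])

```text
time: 6.07
eef_pos: [0.4675, -0.1412, 0.1321]
tcp_rot: [0.789, 0.614, 0.008, 0.004]
contact_force: [6.8, 15.0, 18.3]
opening: 0.397
```

```bash
python3 - <<'E'
from h import *
go(W(.09,.0,.0085)-[0,0,.03])
shot('wrist','w4')
E
```

```text
t 6.07 tcp [ 0.4675 -0.1412  0.1321] yaw y -14.21 tilt [0.0081 0.0169] F [ 6.8 15.  18.3] op 0.397
  goal [ 0.4601 -0.1426  0.1236] delta tool mm [-3.3 -7.   8.3] units [-0.08 -0.18  0.21]
  grasp(foot) [0.0859 0.0069 0.0083]
```

View pics/w4.png

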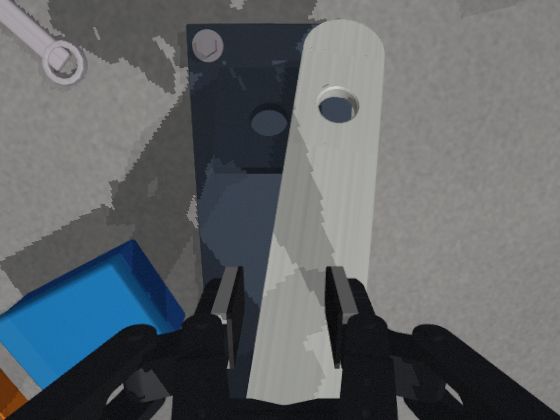

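step_arm(targets=[[[0.5,0,0,-0.5,0],[0.6,0,0,-0.5,0],[0.75,0,0,-0.5,0],[0.75,0,0,-0.5,0],[0.75,0,0,0,0],[0.75,0,0,0,0]]])

```text
time: 6.62
eef_pos: [0.4611, -0.1436, 0.2065]
tcp_rot: [0.789, 0.615, 0.001, 0.001]
contact_force: [-0.6, 0.0, -0.4]
opening: 0.751
```

```bash
python3 - <<'E'
from h import *
w=shot('wrist','w5');shot('side','s5')
go(W(.09,.020,.0085)-[0,0,.036])
E
```

```text
t 6.72 tcp [ 0.4597 -0.1428  0.204 ] yaw y -14.16 tilt [ 0.0005 -0.0019] F [-1.  -0.8  0.3] op 0.75
  goal [ 0.4794 -0.1475  0.1176] delta tool mm [ 0.2 20.5 86.4] units [0.01 0.51 2.16]
  grasp(foot) [ 0.13   -0.0003  0.0652]
```

View pics/w5.png

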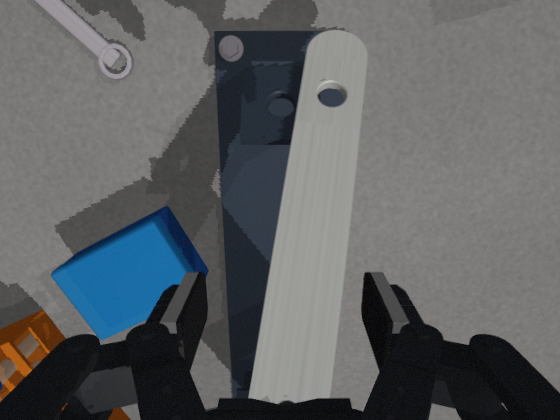

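```bash
python3 - <<'E'
from h import *
w=load('w5')
print((F@(plane(w,[[280,107]],f0,n)[0]-f0)).round(4),(F@(plane(w,[[331,94]],W(0,0,.0085),n)[0]-f0)).round(4))
E
```

```text
[ 0.0029 -0.002  -0.    ] [-0.0021  0.0332  0.0085]
```

step_arm(targets=[[[0.75,0,0.5,0,0],[0.75,0,0,0.6,0],[0.75,0,0,0.6,0],[0.75,0,0,0.6,0],[0.75,0,0,0.36,0],[0.75,0,0,0,0],[0.75,0,0,0,0]]])

```text
time: 7.3
eef_pos: [0.4784, -0.1473, 0.1168]
tcp_rot: [0.789, 0.615, -0.001, -0.002]
contact_force: [-0.2, -0.8, 0.8]
opening: 0.751
```

```bash
python3 - <<'E'
from h import *
w=shot('wrist','w6');shot('side','s6')
a=load('s6')['pixels'][160:300,240:380,::-1];cv2.imwrite('pics/s6z.png',cv2.resize(a,None,fx=4,fy=4,interpolation=cv2.INTER_CUBIC))
go(W(.09,.0,.0085)-[0,0,.036])
E
```

```text
t 7.4 tcp [ 0.4802 -0.1483  0.1195] yaw y -14.16 tilt [-0.0002  0.0008] F [ 0.2 -0.2  0.7] op 0.747
  goal [ 0.4601 -0.1426  0.1176] delta tool mm [  0.5 -20.9   1.9] units [ 0.01 -0.52  0.05]
  grasp(foot) [ 0.0818  0.0209 -0.0042]
```

View pics/w6.png

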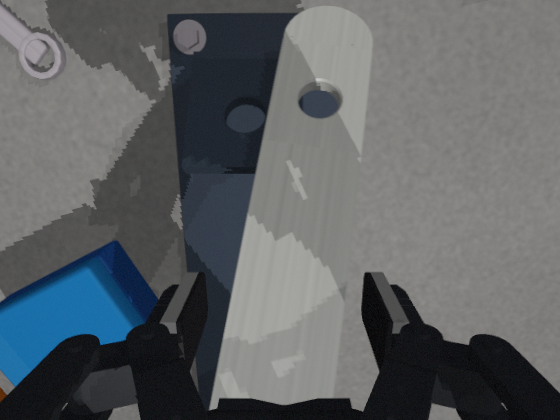

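View pics/s6z.png

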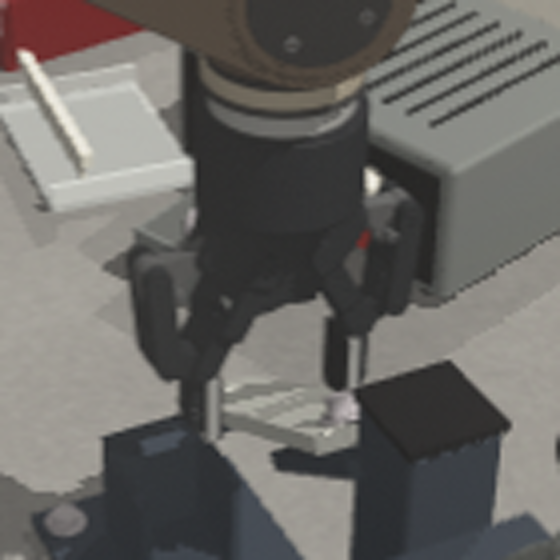

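step_arm(targets=[[[0.65,0,0,0.1,0],[0.62,0,0,0,0],[0.62,0,-0.1,0,0],[0.62,0,-0.1,0,0],[0.62,0,-0.1,0,0],[0.62,0,-0.1,0,0],[0.62,0,-0.1,0,0],[0.62,0,0,0,0]]])

```text
time: 8.07
eef_pos: [0.4595, -0.1429, 0.115]
tcp_rot: [0.789, 0.615, -0.0, -0.0]
contact_force: [-0.4, -0.5, -0.2]
opening: 0.621
```

```bash
python3 - <<'E'
from h import *
w=shot('wrist','w7')
go(W(.09,.0,.0085)-[0,0,.036])
E
```

```text
t 8.12 tcp [ 0.4596 -0.143   0.115 ] yaw y -14.14 tilt [-0.0005 -0.0013] F [-0.8  0.2 -0.3] op 0.623
  goal [ 0.4601 -0.1426  0.1176] delta tool mm [ 0.5  0.4 -2.6] units [ 0.01  0.01 -0.07]
  grasp(foot) [ 0.0791 -0.0004 -0.0079]
```

View pics/w7.png

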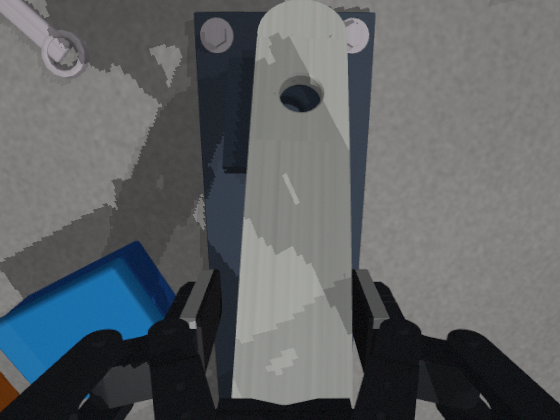

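step_arm(targets=[[[0.58,0,0,0,0],[0.55,0,0,0,0],[0.5,0,0,0,0],[0.4,0,0,0,0],[0.4,0,0,0,0],[0.4,0,0,0,0]]], squeeze=40)

```text
time: 8.62
eef_pos: [0.461, -0.1432, 0.1156]
tcp_rot: [0.789, 0.614, 0.0, 0.0]
contact_force: [0.5, 1.0, 5.0]
opening: 0.507
```

```bash
python3 - <<'E'
from h import *
w=shot('wrist','w8')
go(W(.09,.0,.0085)-[0,0,.036])
a=w['pixels'][50:170,220:380,::-1];cv2.imwrite('pics/w8z.png',cv2.resize(a,None,fx=5,fy=5,interpolation=cv2.INTER_CUBIC))
E
```

```text
t 8.67 tcp [ 0.461  -0.1432  0.1155] yaw y -14.17 tilt [0.0002 0.0013] F [1.1 1.4 4.9] op 0.505
  goal [ 0.4601 -0.1426  0.1176] delta tool mm [ 0.3 -1.  -2.1] units [ 0.01 -0.03 -0.05]
  grasp(foot) [ 0.0793  0.001  -0.0073]
```

View pics/w8.png

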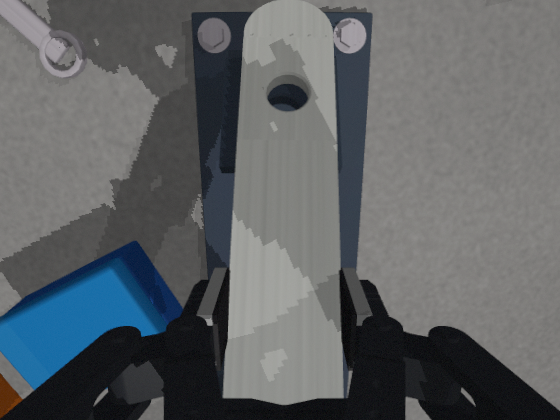

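View pics/w8z.png

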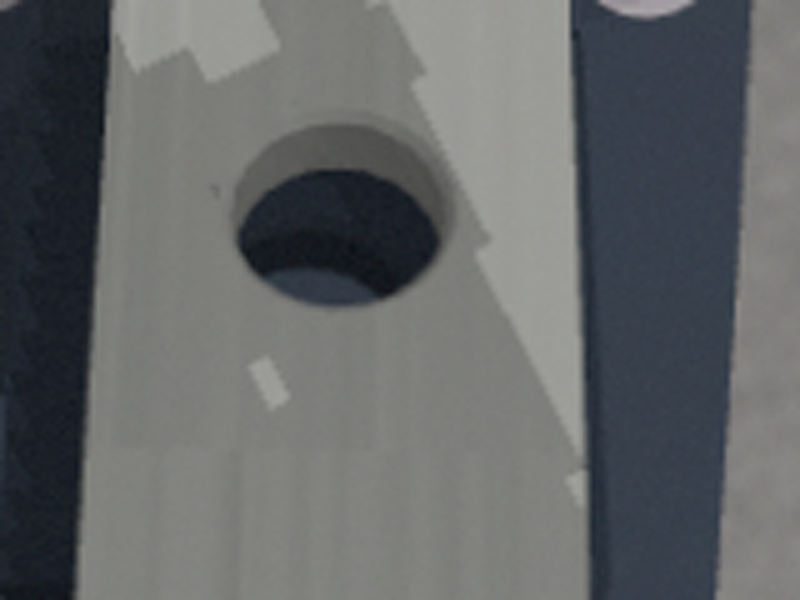

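```bash
python3 - <<'E'
from h import *
w=load('w8')
z=lambda x,y:[220+(x+.5)/5-.5,50+(y+.5)/5-.5]
S=plane(w,[z(343,215)],W(0,0,.0085),n)[0];print('stay',(F@(S-f0)).round(4))
A=plane(w,[z(310,231),z(255,243),z(390,290)],f0,n)
print('foot rim pts',[(F@(p-f0)).round(4) for p in A])
# base bolts of plate
E
```

```text
stay [-0.0047  0.0024  0.0085]
foot rim pts [array([-0.0087, -0.0007, -0.    ]), array([-0.0074, -0.0061, -0.    ]), array([-0.0021,  0.0069, -0.    ])]
```

step_arm(targets=[[[0.4,-0.03,-0.02,-0.02,-0.05],[0.4,-0.03,-0.02,-0.02,-0.05],[0.4,-0.03,-0.02,-0.02,-0.05],[0.4,-0.03,0,-0.02,-0.05],[0,0,0,0,0],[0,0,0,0,0],[0,0,0,0,0]]], squeeze=60)

```text
time: 9.25
eef_pos: [0.4574, -0.146, 0.1183]
tcp_rot: [0.784, 0.621, 0.001, -0.001]
contact_force: [6.1, 5.2, 3.5]
opening: 0.495
```

```bash
cat > hole.py <<'E'
from h import *
import sys
tag=sys.argv[1]
w=shot('wrist',tag)
go(W(.09,.0,.0085)-[0,0,.036])
a=w['pixels'][50:170,220:380,::-1];cv2.imwrite(f'pics/{tag}z.png',cv2.resize(a,None,fx=5,fy=5,interpolation=cv2.INTER_CUBIC))
E
python3 hole.py w9
```

```text
t 9.3 tcp [ 0.4574 -0.146   0.1182] yaw y -13.18 tilt [ 0.0031 -0.0004] F [6.1 4.8 3.5] op 0.499
  goal [ 0.4601 -0.1426  0.1176] delta tool mm [3.9 1.8 0.7] units [0.1  0.05 0.02]
  grasp(foot) [ 0.0838 -0.0017 -0.0071]
```

View pics/w9z.png

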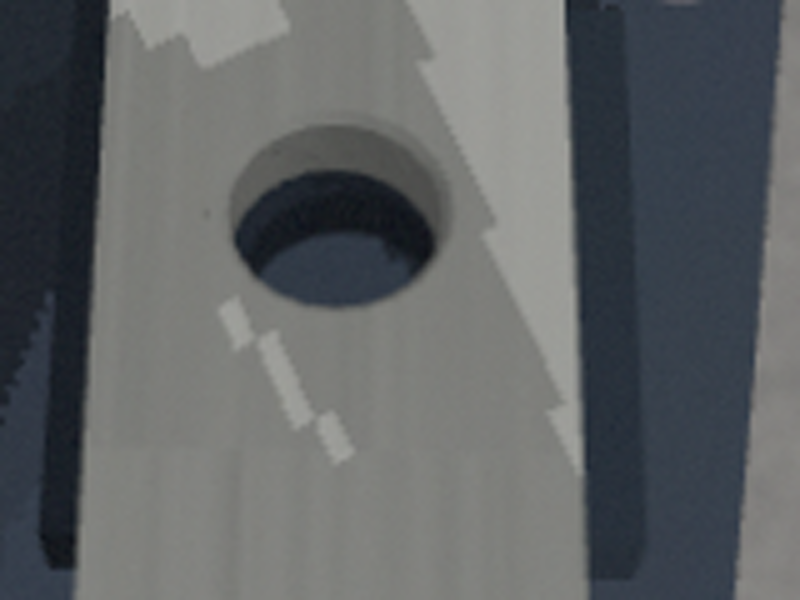

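```bash
python3 - <<'E'
from h import *
o=[]
for t in('w8','w9'):
    a=load(t)['pixels'][65:120,255:320,::-1].astype(float)
    o.append(cv2.resize(np.clip(a*3,0,255).astype(np.uint8),None,fx=6,fy=6,interpolation=cv2.INTER_NEAREST))
cv2.imwrite('pics/cmp.png',np.hstack(o))
w=load('w9')
K=F@(plane(w,[[220+342/5,50+215/5]],W(0,0,.0085),n)[0]-f0);print(K)
S=f0+F.T@K
# expected rims if aligned
th=np.linspace(0,2*np.pi,200)
for dz in (0,-.008,-.0085,-.0165):
    P=np.array([S+X*.01*np.cos(a)+Y*.01*np.sin(a)+n*dz for a in th]);p=proj(w,P)
    q=(p-[220,50])*5
    print(dz,'rim zoom top,bottom',q[:,1].min().round(),q[:,1].max().round(),'l,r',q[:,0].min().round(),q[:,0].max().round())
E
```

```text
[-0.00017971 -0.00170614  0.0085    ]
0 rim zoom top,bottom 125.0 309.0 l,r 234.0 450.0
-0.008 rim zoom top,bottom 176.0 355.0 l,r 237.0 444.0
-0.0085 rim zoom top,bottom 179.0 358.0 l,r 237.0 444.0
-0.0165 rim zoom top,bottom 226.0 399.0 l,r 239.0 438.0
```

View pics/cmp.png

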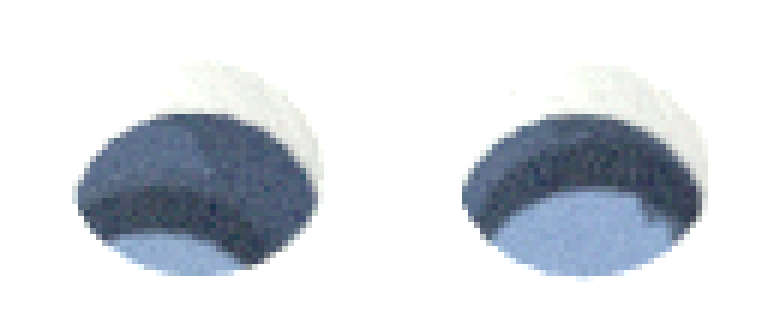

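step_arm(targets=[[[0.55,0,0,0,0],[0.65,0,0,0,0],[0.75,0,0,0,0],[0.75,0,0,0,0],[0.75,0,0,-0.3,0],[0.75,0,0,-0.6,0],[0.75,0,0,-0.8,0],[0.75,0,0,-0.8,0],[0.75,0,0,0,0],[0.75,0,0,0,0]]])

```text
time: 10.13
eef_pos: [0.4579, -0.1481, 0.2204]
tcp_rot: [0.783, 0.621, 0.001, 0.002]
contact_force: [-0.0, 0.1, -1.7]
opening: 0.751
```

```bash
sed -i 's/^f0=.*/f0=np.array([0.47606,-0.07589,.0952]); _y=np.radians(-103.6)/' h.py
python3 hole.py w10; python3 - <<'E'
from h import *
w=load('w10');print('foot px',proj(w,[f0,W(0,0,.0085)]))
a=w['pixels'][40:180,200:360,::-1].astype(float)
cv2.imwrite('pics/w10c.png',cv2.resize(np.clip(a*2.2,0,255).astype(np.uint8),None,fx=5,fy=5,interpolation=cv2.INTER_NEAREST))
E
```

```text
t 10.18 tcp [ 0.4568 -0.1474  0.2182] yaw y -13.15 tilt [-0.0005  0.0004] F [-0.6  0.5 -1.1] op 0.752
  goal [ 0.4599 -0.1428  0.1178] delta tool mm [  5.2   1.9 100.5] units [0.13 0.05 2.51]
  grasp(foot) [ 0.1421 -0.0019  0.0739]
foot px [[285.99146468  95.73640867]
 [286.1367374   88.91605399]]
```

View pics/w10c.png

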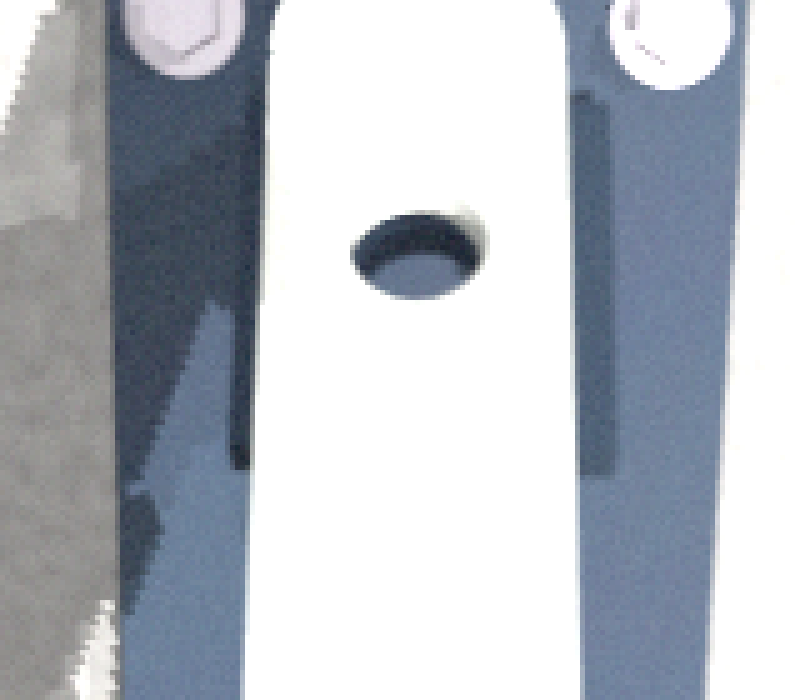

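```bash
python3 - <<'E'
from h import *
go([.486,.2515,.26])
E
```

```text
t 10.18 tcp [ 0.4568 -0.1474  0.2182] yaw y -13.15 tilt [-0.0005  0.0004] F [-0.6  0.5 -1.1] op 0.752
  goal [0.486  0.2515 0.26  ] delta tool mm [395.1 -62.3 -42. ] units [ 9.88 -1.56 -1.05]
  grasp(foot) [ 0.1421 -0.0019  0.0739]
```

step_arm(targets=[[[0.75,0.3,0,-0.5,0],[0.75,0.7,0,-0.5,0],[0.75,0.8,0,-0.05,0],[0.75,0.8,0,0,0],[0.75,0.8,0,0,0],[0.75,0.8,0,0,0],[0.75,0.8,-0.2,0,0],[0.75,0.8,-0.2,0,0],[0.75,0.8,-0.2,0,0],[0.75,0.8,-0.2,0,0]]])

```text
time: 11.02
eef_pos: [0.4917, 0.1496, 0.2574]
tcp_rot: [0.783, 0.621, -0.002, -0.001]
contact_force: [0.8, -0.5, 0.7]
opening: 0.749
```

step_arm(targets=[[[0.75,0.8,-0.2,0,0],[0.75,0.8,-0.2,0,0],[0.75,0.5,-0.2,0,0],[0.75,0.18,-0.16,0,0],[0.75,0,0,0,0],[0.75,0,0,0,0]]])

```text
time: 11.52
eef_pos: [0.4835, 0.2435, 0.2585]
tcp_rot: [0.783, 0.622, -0.002, -0.0]
contact_force: [-0.6, 0.3, -0.1]
opening: 0.753
```

```bash
python3 - <<'E'
from h import *
go([.486,.2515,.118]);w=shot('wrist','w11')
print('proj drift top/rack hole',proj(w,[[.486,.2515,.165],[.486,.2515,.1]]))
E
```

```text
t 11.52 tcp [0.4835 0.2435 0.2585] yaw y -13.11 tilt [-0.0022 -0.0021] F [-0.6  0.3 -0.1] op 0.753
  goal [0.486  0.2515 0.118 ] delta tool mm [  8.7   0.9 140.5] units [0.22 0.02 3.51]
  grasp(foot) [-0.1511 -0.0679  0.3284]
proj drift top/rack hole [[286.21071366 193.15918298]
 [286.00797357 173.29605659]]
```

View pics/w11.png

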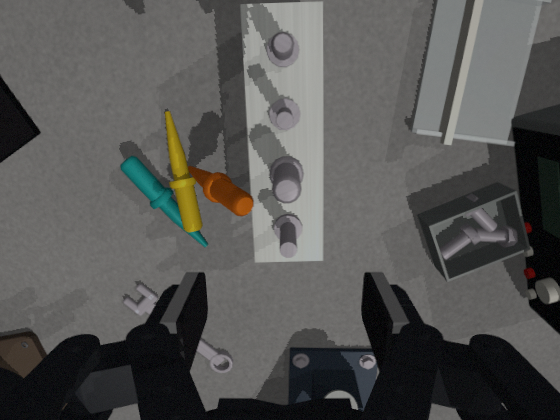

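step_arm(targets=[[[0.4,0.22,0.02,0,0],[0.4,0,0,0.5,0],[0.4,0,0,0.5,0],[0.4,0,0,0.4,0],[0.4,0,0,0,0],[0.4,0,0,0,0]]])

```text
time: 12.07
eef_pos: [0.4869, 0.2516, 0.2033]
tcp_rot: [0.784, 0.621, -0.001, -0.0]
contact_force: [0.0, 0.7, 0.2]
opening: 0.4
```

```bash
python3 - <<'E'
from h import *
go([.486,.2515,.118]);w=shot('wrist','w12');shot('side','s12')
a=load('s12')['pixels'][100:280,120:320,::-1];cv2.imwrite('pics/s12z.png',cv2.resize(a,None,fx=4,fy=4)[:600])
E
```

```text
t 12.07 tcp [0.4869 0.2516 0.2033] yaw y -13.24 tilt [-0.0011 -0.0018] F [0.  0.7 0.2] op 0.4
  goal [0.486  0.2515 0.118 ] delta tool mm [-0.2 -0.7 85.3] units [-0.01 -0.02  2.13]
  grasp(foot) [-0.1899 -0.0664  0.2882]
```

View pics/w12.png

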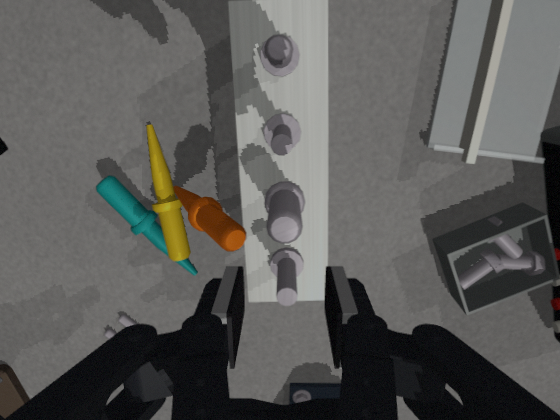

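View pics/s12z.png

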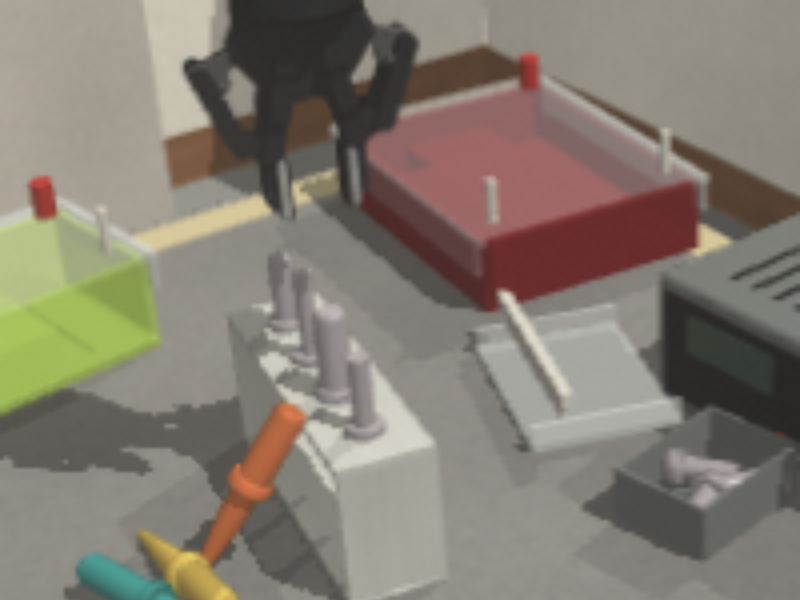

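step_arm(targets=[[[0.4,0,-0.02,0.4,0],[0.4,0,0,0.5,0],[0.4,0,0,0.5,0],[0.4,0,0,0.4,0],[0.4,0,0,0.33,0],[0.4,0,0,0,0],[0.4,0,0,0,0]]], squeeze=40)

```text
time: 12.75
eef_pos: [0.4869, 0.2526, 0.1198]
tcp_rot: [0.784, 0.621, 0.0, 0.0]
contact_force: [-0.2, 0.5, 1.0]
opening: 0.402
```

```bash
python3 - <<'E'
from h import *
go([.486,.2515,.118]);w=shot('wrist','w13');shot('side','s13')
a=load('s13')['pixels'][100:280,120:320,::-1];cv2.imwrite('pics/s13z.png',cv2.resize(a,None,fx=4,fy=4)[:600])
E
```

```text
t 12.75 tcp [0.4869 0.2526 0.1198] yaw y -13.17 tilt [0.0004 0.0007] F [-0.2  0.5  1. ] op 0.402
  goal [0.486  0.2515 0.118 ] delta tool mm [-1.3 -0.6  1.8] units [-0.03 -0.01  0.04]
  grasp(foot) [-0.2387 -0.0668  0.2203]
```

View pics/w13.png

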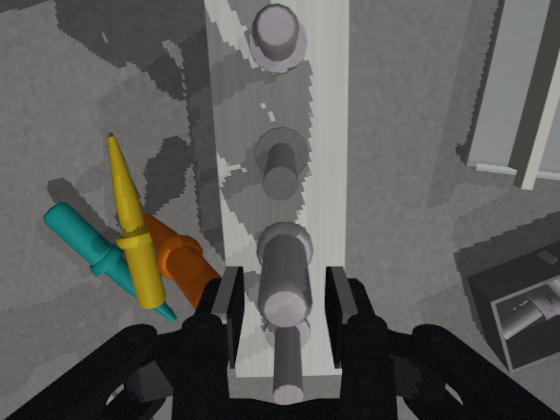

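View pics/s13z.png

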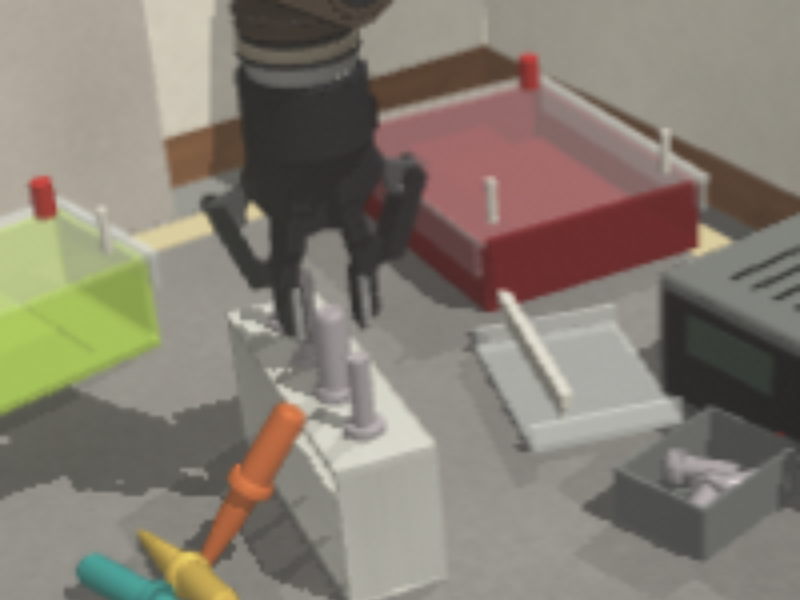

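```bash
python3 - <<'E'
from h import *
st=get_state();R=Q.from_quat(st['tcp_rot']).as_matrix();p=st['eef_pos']
s=load('s13');w=load('w13')
pts=np.array([p,p+R[:,1]*.017,p-R[:,1]*.017,p-R[:,2]*.019,[.486,.2515,.104],[.486,.2515,.16]])
print(((proj(s,pts)-[120,100])*4).round());print(proj(w,pts).round())
E
```

```text
[[330. 360.]
 [356. 354.]
 [304. 367.]
 [327. 334.]
 [331. 386.]
 [323. 307.]]
[[287. 262.]
 [323. 262.]
 [252. 262.]
 [287. 281.]
 [284. 251.]
 [284. 311.]]
```

step_arm(targets=[[[0.3,-0.03,0,0,0],[0.2,0,0,0,0],[0.1,0,0,0,0],[0.1,0,0,0,0],[0.1,0,0,0,0],[0.1,0,0,0,0]]], squeeze=60)

```text
time: 13.35
eef_pos: [0.487, 0.2517, 0.121]
tcp_rot: [0.783, 0.622, 0.001, 0.001]
contact_force: [-1.8, -0.7, 6.2]
opening: 0.224
```

step_arm(targets=[[[0.1,0,0,-0.2,0],[0.1,0,0,-0.3,0],[0.1,0,0,-0.5,0],[0.1,0,0,-0.6,0],[0.1,0,0,-0.6,0],[0.1,0,0,-0.6,0],[0.1,0,0,-0.6,0],[0.1,0,0,0,0],[0.1,0,0,0,0]]])

```text
time: 14.1
eef_pos: [0.4865, 0.2516, 0.2562]
tcp_rot: [0.783, 0.621, 0.001, 0.001]
contact_force: [-0.1, -0.8, -3.7]
opening: 0.223
```

```bash
python3 - <<'E'
from h import *
go([.486,.2515,.118]);w=shot('wrist','w14');shot('side','s14')
a=load('s14')['pixels'][100:280,120:320,::-1];cv2.imwrite('pics/s14z.png',cv2.resize(a,None,fx=4,fy=4)[:600])
E
```

```text
t 14.1 tcp [0.4865 0.2516 0.2562] yaw y -13.15 tilt [0.0015 0.0025] F [-0.1 -0.8 -3.7] op 0.223
  goal [0.486  0.2515 0.118 ] delta tool mm [ -0.4  -0.8 138.2] units [-0.01 -0.02  3.46]
  grasp(foot) [-0.1594 -0.0669  0.3314]
```

View pics/w14.png

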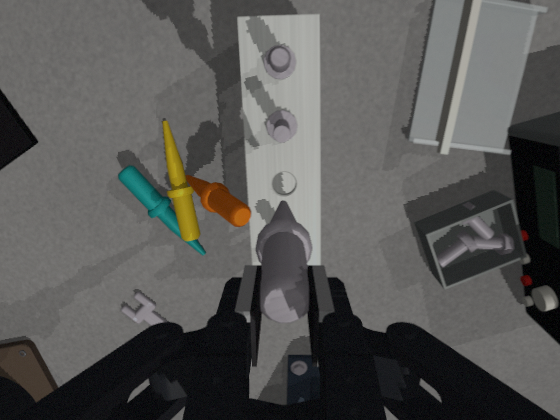

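View pics/s14z.png

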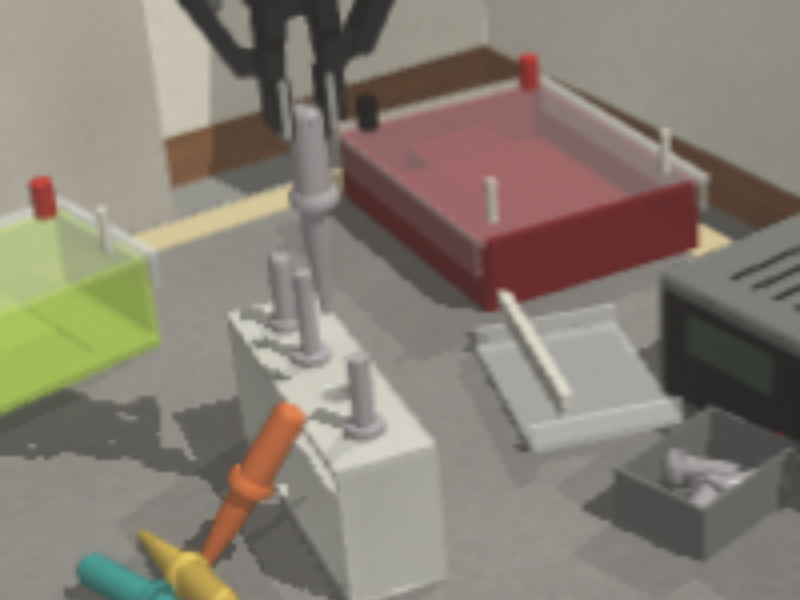

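```bash
python3 - <<'E'
from h import *
s=load('s14');w=load('w14')
z=lambda x,y:[120+(x+.5)/4-.5,100+(y+.5)/4-.5]
print('tip',tri(s,[z(327,310)],w,[[284,203]]))
print('tip at jaw plane from side', proj(s,[[.4865,.2516,.16]]), z(327,310))
M=W(-.0005,-.0008,.0045)
T=M+[0,0,-.004]
print('T',T); go(T+[0,0,.115-.019]); go(T+[0,0,.115-.019+.04])
E
```

```text
tip (array([0.48683515, 0.25147183, 0.15854224]), np.float64(0.0019051317017648997))
tip at jaw plane from side [[200.78402436 176.69319914]] [201.375, 177.125]
T [ 0.47598566 -0.07279507  0.0945994 ]
t 14.2 tcp [0.4848 0.2511 0.2526] yaw y -13.15 tilt [-0.002  -0.0035] F [ 0.6  0.2 -5. ] op 0.222
  goal [ 0.476  -0.0728  0.1906] delta tool mm [-317.2   65.4   62.4] units [-7.93  1.63  1.56]
  grasp(foot) [-0.1608 -0.0684  0.328 ]
t 14.2 tcp [0.4848 0.2511 0.2526] yaw y -13.15 tilt [-0.002  -0.0035] F [ 0.6  0.2 -5. ] op 0.222
  goal [ 0.476  -0.0728  0.2306] delta tool mm [-317.3   65.2   22.4] units [-7.93  1.63  0.56]
  grasp(foot) [-0.1608 -0.0684  0.328 ]
```

step_arm(targets=[[[0.1,0,0,-0.7,0],[0.1,0,0.2,-0.7,0],[0.1,-0.5,0.3,0,0],[0.1,-0.8,0.3,0,0],[0.1,-0.8,0.3,0,0],[0.1,-0.8,0.3,0,0],[0.1,-0.8,0.23,0,0],[0.1,-0.8,0,0,0],[0.1,-0.8,0,0,0],[0.1,-0.8,0,0,0]]])

```text
time: 15.03
eef_pos: [0.4924, -0.0023, 0.3077]
tcp_rot: [0.783, 0.621, -0.002, -0.002]
contact_force: [0.4, -0.8, -3.6]
opening: 0.226
```

step_arm(targets=[[[0.1,-0.8,0,0.4,0],[0.1,-0.7,0,0.5,0],[0.1,-0.33,0,0.5,0],[0.1,0,0,0.5,0],[0.1,0,0,0,0],[0.1,0,0,0,0],[0.1,0,0,0,0]]])

```text
time: 15.62
eef_pos: [0.4774, -0.0719, 0.2349]
tcp_rot: [0.783, 0.622, -0.0, -0.0]
contact_force: [0.4, 0.5, -2.6]
opening: 0.222
```

```bash
python3 - <<'E'
from h import *
T=W(-.0005,-.0008,.0045)+[0,0,-.004]
go(T+[0,0,.096]);go(T+[0,0,.096])
w=shot('wrist','w15');s=shot('side','s15')
go(T+[0,0,.096])
a=s['pixels'][200:320,230:380,::-1];cv2.imwrite('pics/s15z.png',cv2.resize(a,None,fx=5,fy=5))
print('pred tip',proj(s,[get_state()['eef_pos']-[0,0,.096],T,W(0,0,.0085)]),proj(w,[get_state()['eef_pos']-[0,0,.096],T]))
E
```

```text
t 15.62 tcp [ 0.4774 -0.0719  0.2349] yaw y -13.12 tilt [ 0.0002 -0.0007] F [ 0.4  0.5 -2.6] op 0.222
  goal [ 0.476  -0.0728  0.1906] delta tool mm [-1.2 -1.1 44.3] units [-0.03 -0.03  1.11]
  grasp(foot) [0.0876 0.0004 0.1323]
t 15.62 tcp [ 0.4774 -0.0719  0.2349] yaw y -13.12 tilt [ 0.0002 -0.0007] F [ 0.4  0.5 -2.6] op 0.222
  goal [ 0.476  -0.0728  0.1906] delta tool mm [-1.2 -1.1 44.3] units [-0.03 -0.03  1.11]
  grasp(foot) [0.0876 0.0004 0.1323]
t 15.72 tcp [ 0.4782 -0.072   0.2363] yaw y -13.09 tilt [-0.0003  0.0022] F [ 0.9  0.2 -3.7] op 0.228
  goal [ 0.476  -0.0728  0.1906] delta tool mm [-1.2 -2.1 45.7] units [-0.03 -0.05  1.14]
  grasp(foot) [0.0884 0.0012 0.1336]
pred tip [[281.32334383 246.45135455]
 [280.94481405 264.93886578]
 [280.86857097 261.41215722]] [[286.28553068 204.27277783]
 [283.69772852 189.6721457 ]]
```

View pics/w15.png

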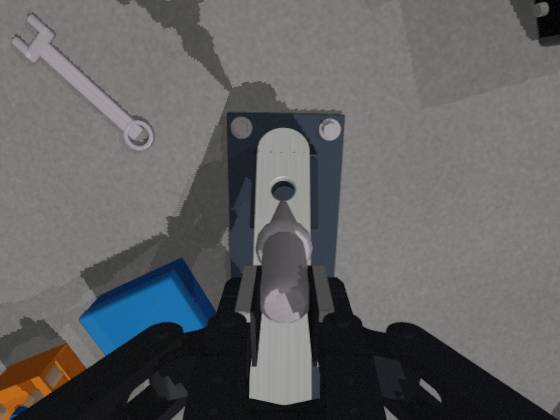

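View pics/s15z.png

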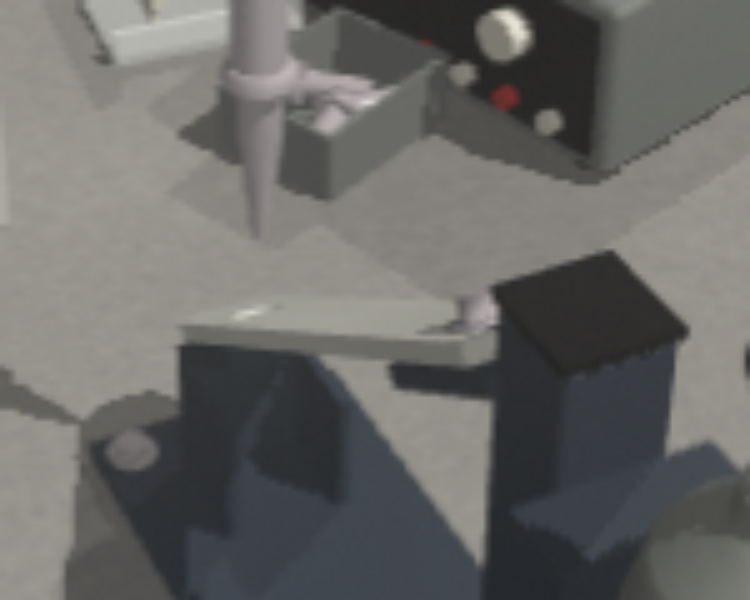

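step_arm(targets=[[[0.1,-0.04,-0.04,0.3,0],[0.1,0,0,0.3,0],[0.1,0,0,0.2,0],[0.1,0,0,0.1,0],[0.1,0,0,0.1,0],[0.1,0,0,0.1,0],[0.1,0,0,0,0]]])

```text
time: 16.3
eef_pos: [0.475, -0.0733, 0.1899]
tcp_rot: [0.783, 0.621, -0.0, -0.001]
contact_force: [-1.1, 0.1, -2.9]
opening: 0.226
```

```bash
python3 - <<'E'
from h import *
T=W(-.0005,-.0008,.0045)+[0,0,-.004]
w=shot('wrist','w16');s=shot('side','s16')
go(T+[0,0,.096])
a=s['pixels'][200:320,230:380,::-1];cv2.imwrite('pics/s16z.png',cv2.resize(a,None,fx=5,fy=5))
a=w['pixels'][100:240,200:360,::-1];cv2.imwrite('pics/w16z.png',cv2.resize(a,None,fx=5,fy=5)[:600])
E
```

```text
t 16.4 tcp [ 0.4755 -0.0735  0.191 ] yaw y -13.15 tilt [-0.      0.0002] F [ 0.4 -0.3 -2.9] op 0.226
  goal [ 0.476  -0.0728  0.1906] delta tool mm [0.8 0.3 0.4] units [0.02 0.01 0.01]
  grasp(foot) [ 0.0641 -0.0011  0.0953]
```

View pics/w16z.png

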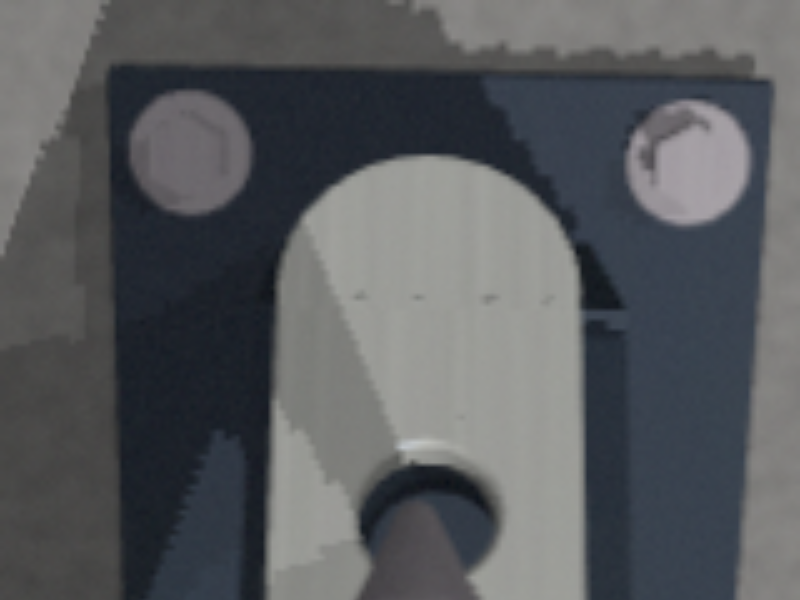

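View pics/s16z.png

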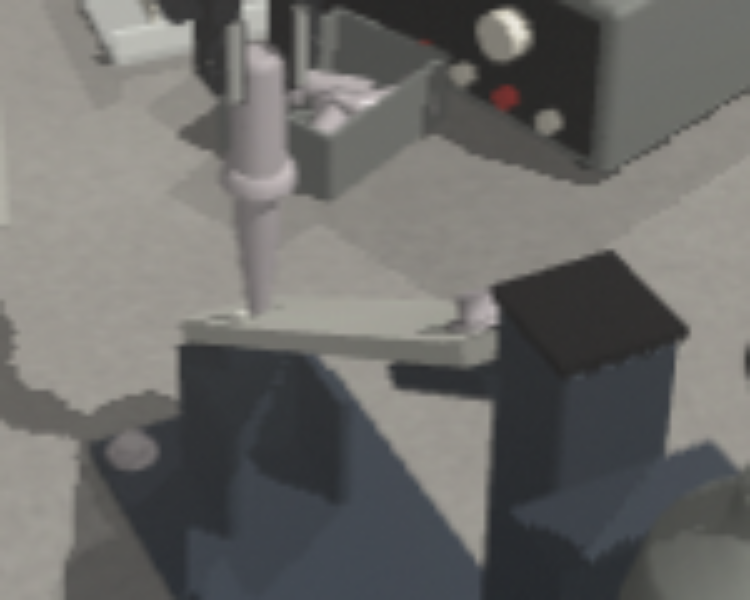

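step_arm(targets=[[[0.1,0.01,0.01,0.07,0],[0.1,0,0,0,0],[0.1,0.125,0,0.005,0],[0.1,0.125,0,0.005,0],[0.1,0.125,0,0.015,0],[0.1,0.125,0,0.015,0],[0.1,0,0,0,0]]], squeeze=20)

```text
time: 16.98
eef_pos: [0.4807, -0.0528, 0.1867]
tcp_rot: [0.783, 0.622, 0.0, 0.0]
contact_force: [0.9, -0.1, -2.7]
opening: 0.226
```

```bash
cat > look.py <<'E'
from h import *
import sys
k=sys.argv[1]
w=shot('wrist','w'+k);s=shot('side','s'+k)
go(W(0,0,.0485)-[0,0,.019])
a=cv2.resize(s['pixels'][180:300,220:340,::-1],None,fx=4,fy=4);b=cv2.resize(w['pixels'][110:350,180:400,::-1],None,fx=2,fy=2)
H=480;o=np.zeros((480,800,3),np.uint8);o[:,:400]=a[:,:400];o[:,400:]=b[:,:400];cv2.imwrite(f'pics/l{k}.png',o)
E
python3 look.py 17
```

```text
t 17.08 tcp [ 0.4807 -0.0533  0.1868] yaw y -13.11 tilt [0.0003 0.0004] F [-0.1 -0.4 -2.8] op 0.226
  goal [ 0.4826 -0.0489  0.1159] delta tool mm [ 4.7  0.8 70.8] units [0.12 0.02 1.77]
  grasp(foot) [ 0.0445 -0.0008  0.1038]
```

View pics/l17.png

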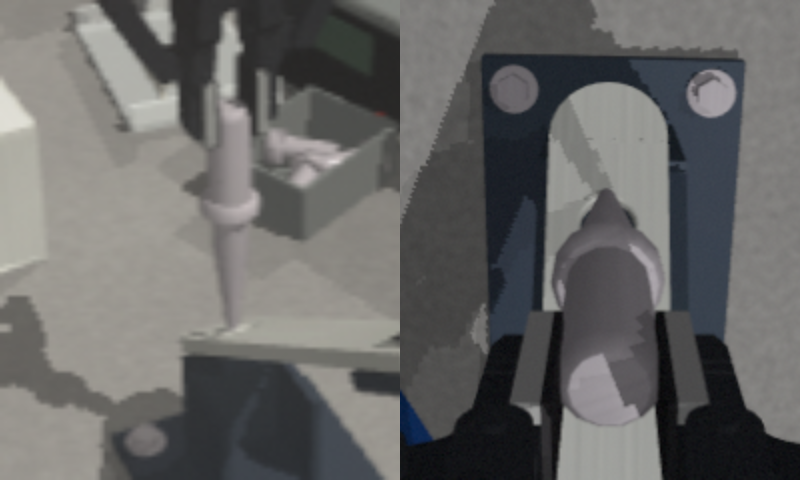

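```bash
python3 - <<'E'
from h import *
w=load('w17');s=load('s17')
a=w['pixels'][180:260,240:330,::-1];b=s['pixels'][230:290,260:300,::-1]
A=cv2.resize(a,None,fx=6,fy=6,interpolation=cv2.INTER_CUBIC);B=cv2.resize(b,None,fx=6,fy=6,interpolation=cv2.INTER_CUBIC)
o=np.zeros((480,800,3),np.uint8);o[:480,:540]=A;o[:360,550:790]=B;cv2.imwrite('pics/z17.png',o)
# expected stay hole rim, stay at (-.0007,-.001)
th=np.linspace(0,2*np.pi,100);c=W(-.0007,-.001,.0085)
p=proj(w,np.array([c+.01*(X*np.cos(t)+Y*np.sin(t)) for t in th]));print('rim px',p.min(0),p.max(0),(p.min(0)-[240,180])*6,(p.max(0)-[240,180])*6)
E
```

```text
rim px [270.54260682 219.18136145] [298.70744704 246.59080491] [183.25564091 235.08816872] [352.24468226 399.54482943]
```

View pics/z17.png

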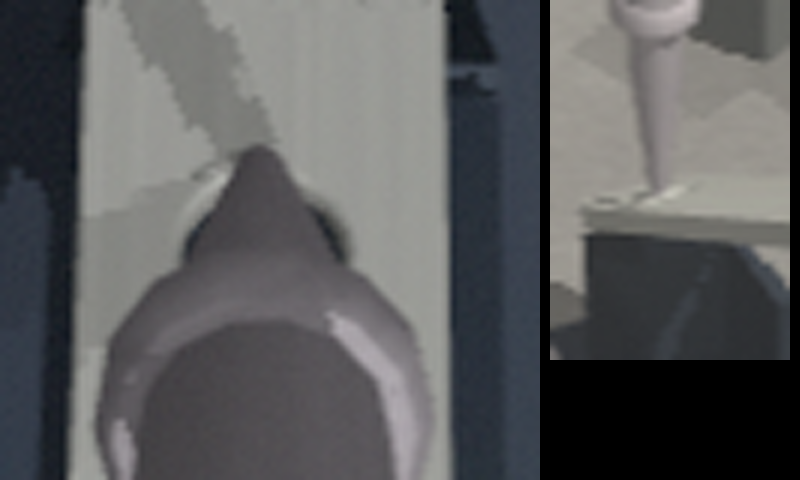

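```bash
python3 - <<'E'
from h import *
def sf(w,px,z=.0085): return (F@(plane(w,[px],W(0,0,z),n)[0]-f0)*1000).round(1)
print('end w16',sf(load('w16'),[286,131]),'w17',sf(load('w17'),[285,151]))
w=load('w17');print('hole top rim',sf(w,[284,206.5]),'left',sf(w,[270.5,218]),'right',sf(w,[298.5,218]))
print('w16 hole', sf(load('w16'),[286,188]))
print('w10 end?',sf(load('w10'),[283,34]))
E
```

```text
end w16 [-57.   -1.5   8.5] w17 [-64.5  -1.1   8.5]
hole top rim [-20.2  -1.6   8.5] left [-11.5 -11.2   8.5] right [-11.7   8.9   8.5]
w16 hole [-11.6  -1.2   8.5]
w10 end? [-49.3  -2.5   8.5]
```

step_arm(targets=[[[0.1,0.12,0,0.03,0],[0.1,0.12,0,0.03,0],[0.1,0.12,0,0.04,0],[0.1,0.12,0,0.04,0],[0.1,0.12,0,0.05,0],[0.1,0.12,0,0.05,0],[0.1,0,0,0,0]]])

```text
time: 17.67
eef_pos: [0.49, -0.025, 0.1813]
tcp_rot: [0.783, 0.622, 0.003, 0.003]
contact_force: [-0.3, 0.4, 10.8]
opening: 0.224
```

```bash
python3 look.py 18
```

```text
t 17.77 tcp [ 0.49   -0.0254  0.1814] yaw y -13.12 tilt [0.0007 0.0077] F [-1.3  1.6 11.4] op 0.227
  goal [ 0.4826 -0.0489  0.1159] delta tool mm [-24.5  -2.4  65.4] units [-0.61 -0.06  1.64]
  grasp(foot) [0.0175 0.0016 0.1162]
```

View pics/l18.png

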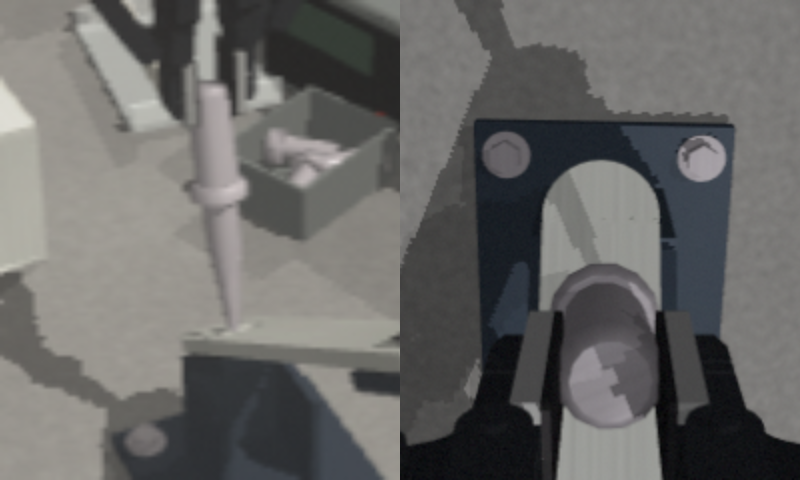

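step_arm(targets=[[[0.1,0.12,0,0.04,0],[0.1,0.12,0,0.05,0],[0.1,0.12,0,0.07,0],[0.1,0.12,0,0.08,0],[0.1,0.1,0,0.08,0],[0.1,0.1,0,0.08,0],[0.1,0,0,0,0]]])

```text
time: 18.35
eef_pos: [0.4991, 0.0037, 0.1684]
tcp_rot: [0.784, 0.621, 0.008, 0.003]
contact_force: [0.9, 8.0, 20.0]
opening: 0.224
```

```bash
python3 look.py 19
```

```text
t 18.45 tcp [0.4991 0.0034 0.1686] yaw y -13.19 tilt [0.0078 0.0142] F [ 1.5  9.  18.7] op 0.225
  goal [ 0.4826 -0.0489  0.1159] delta tool mm [-55.   -4.9  52.2] units [-1.37 -0.12  1.3 ]
  grasp(foot) [-0.0145  0.0037  0.123 ]
```

View pics/l19.png

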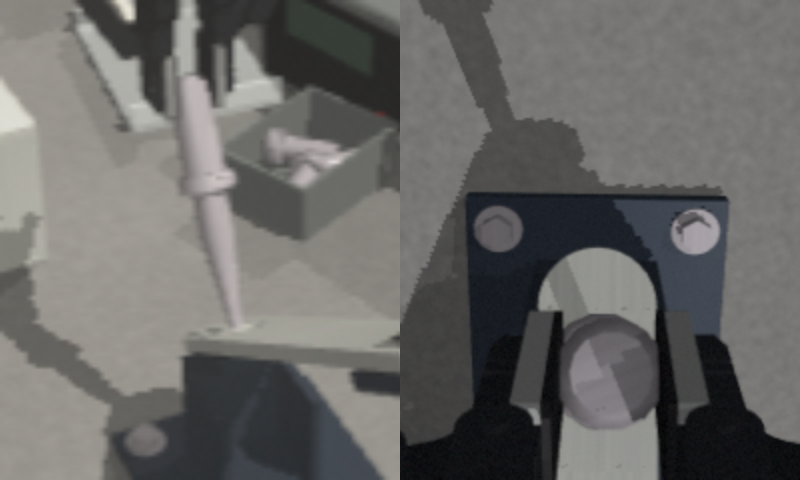

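```bash
cat > axis.py <<'E'
from h import *
import sys
def ax(tag,pts,ext=(220,180,4)):
    s=load(tag); px=[[ext[0]+(x+.5)/ext[2]-.5,ext[1]+(y+.5)/ext[2]-.5] for x,y in pts]
    P=plane(s,px,W(0,-.001,0),Y)
    for p in P: print((F@(p-f0)*1000).round(1))
    d=P[0]-P[-1]; print('len',np.linalg.norm(d)*1000,'tilt from vertical',np.degrees(np.arctan2(d@-ux,d[2])))
E
python3 - <<'E'
from axis import *
ax('s19',[(191,72),(206,183),(237,325)])
E
```

```text
[ 21.5  -1.  140.5]
[ 0.9 -1.  84.6]
[-8.4 -1.   9.8]
len 134.0531159853807 tilt from vertical 22.147336928834644
```

```bash
python3 - <<'E'
from h import *
st=get_state();p=st['eef_pos'];s=load('s19')
f=lambda P:((proj(s,P)-[220,180])*4+1.5).round()
print('tcp,grasp',f([p,p+[0,0,.019]]), 'stay hole',f([W(0,0,.0085),W(-.009,0,.0085)]),'foot rim', f([W(-.032,-.028,0),W(-.032,.028,0)]))
for th in (22,28,32):
    a=np.cos(np.radians(th))*zz-np.sin(np.radians(th))*ux
    G=p+[0,0,.019]
    print(th,f([G+a*.02,G-a*.04,G-a*.115]))
w=load('w19');print(proj(w,[p,p+[0,0,.019]]))
E
```

```text
tcp,grasp [[187. 141.]
 [186. 110.]] stay hole [[245. 327.]
 [239. 327.]] foot rim [[179. 357.]
 [276. 327.]]
22 [[179.  73.]
 [199. 184.]
 [224. 320.]]
28 [[178.  73.]
 [202. 185.]
 [233. 324.]]
32 [[177.  73.]
 [204. 186.]
 [238. 325.]]
[[285.53230209 262.78199362]
 [286.28823881 281.67763416]]
```

View pics/s19.png

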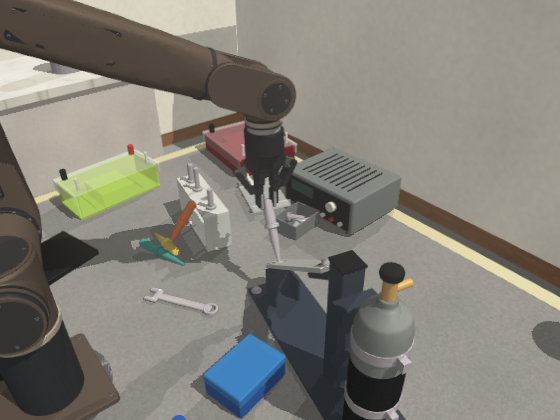

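```bash
python3 - <<'E'
from h import *
s=load('s19')
b=s['pixels'][225:285,250:330,::-1]
cv2.imwrite('pics/z19.png',cv2.resize(np.clip(b.astype(float)*1.3,0,255).astype(np.uint8),None,fx=9,fy=9,interpolation=cv2.INTER_CUBIC))
t=load('w19');print(depth(s,[[279,262],[275,240],[270,220]]).round(3),[(F@(p-f0)).round(4) for p in depth(s,[[279,258],[275,240],[272,225],[268,205]])])
E
```

```text
[[ 0.484 -0.056  0.087]
 [ 0.487 -0.04   0.134]
 [ 0.49  -0.021  0.172]] [array([-0.0174,  0.0039,  0.0144]), array([-0.0085,  0.0024,  0.0532]), array([0.0012, 0.0009, 0.0849]), array([-0.0024,  0.0047,  0.1263])]
```

View pics/z19.png

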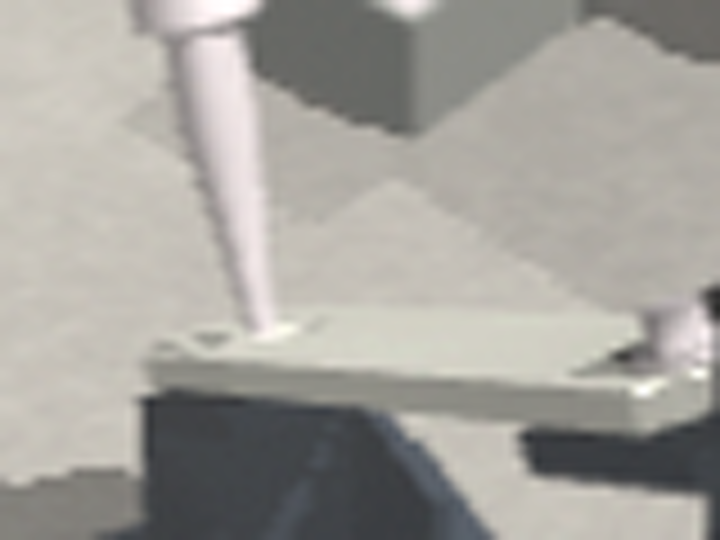

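```bash
python3 - <<'E'
from h import *
w=load('w19');s=load('s19');st=get_state();p=st['eef_pos']
L=lambda P:(np.array([-ux,Y,zz])@(P-f0)*1000).round(1)   # level downhill, Y, dz
print('grasp',L(p+[0,0,.019]))
for uv in([282,295],[282,310],[282,285],[282,275],[262,295],[300,295],[282,270]):
    print('wrist',uv,L(depth(w,[uv])[0]))
for uv in([268,202],[270,208],[272,216],[273,225],[275,235],[277,245],[279,255],[279,260],[290,264],[300,264]):
    print('side',uv,L(depth(s,[uv])[0]))
# top camera
t=shot('top','t19')
print(proj(t,[p+[0,0,.04],W(0,0,.0085)]))
E
```

```text
grasp [82.4  3.7 92.4]
wrist [282, 295] [ 87.9   1.7 113.1]
wrist [282, 310] [ 82.7   1.7 115.1]
wrist [282, 285] [ 90.3   1.7 109.7]
wrist [282, 275] [ 93.2   1.7 107.1]
wrist [262, 295] [ 86.8  -6.  111.1]
wrist [300, 295] [ 86.7   8.6 111.1]
wrist [282, 270] [ 93.6   1.7 103.6]
side [268, 202] [ 72.3   4.  110.7]
side [270, 208] [66.2  5.5 99.3]
side [272, 216] [59.   6.3 83.8]
side [273, 225] [48.8  3.6 68.7]
side [275, 235] [38.7  3.1 50.3]
side [277, 245] [31.5  4.  29.4]
side [279, 255] [26.2  5.7  6.5]
side [279, 260] [22.   3.6 -3. ]
side [290, 264] [-59.9 -11.   51.5]
side [300, 264] [-95.1  -8.2  76.3]
[[292.53045061 221.1407985 ]
 [323.35679466 235.42997056]]
```

View pics/t19.png

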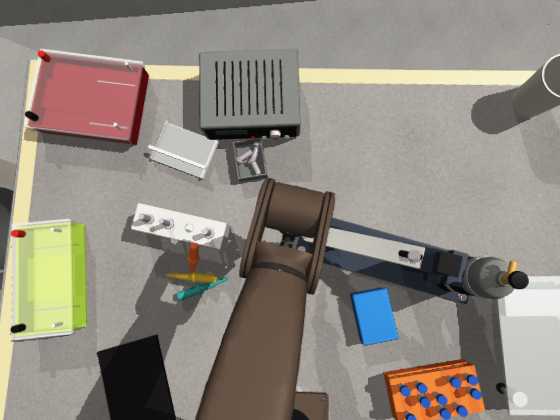

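step_arm(targets=[[[0.1,0,0,-0.1,0],[0.1,0,0,-0.1,0],[0.1,0.1,0,-0.3,0],[0.1,0.1,0,-0.3,0],[0.1,0,0,0,0],[0.1,0,0,0,0]]], squeeze=50)

```text
time: 19.0
eef_pos: [0.4952, 0.0089, 0.1933]
tcp_rot: [0.783, 0.622, 0.0, 0.0]
contact_force: [0.2, -0.3, -3.9]
opening: 0.222
```

```bash
python3 look.py 20; python3 - <<'E'
from h import *
w=load('w20');s=load('s20')
b=s['pixels'][170:290,230:330,::-1]
cv2.imwrite('pics/z20.png',cv2.resize(b,None,fx=5,fy=5,interpolation=cv2.INTER_CUBIC))
E
```

```text
t 19.1 tcp [0.4944 0.0088 0.192 ] yaw y -13.15 tilt [-0.     -0.0018] F [-0.2 -0.2 -3.7] op 0.229
  goal [ 0.4826 -0.0489  0.1159] delta tool mm [-58.8   1.8  76.1] units [-1.47  0.04  1.9 ]
  grasp(foot) [-0.0045 -0.0021  0.1446]
```

View pics/w20.png

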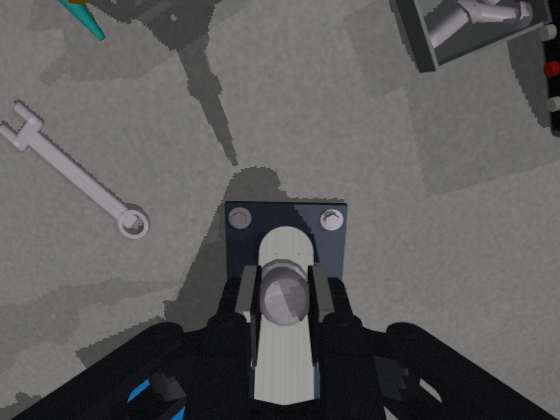

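View pics/z20.png

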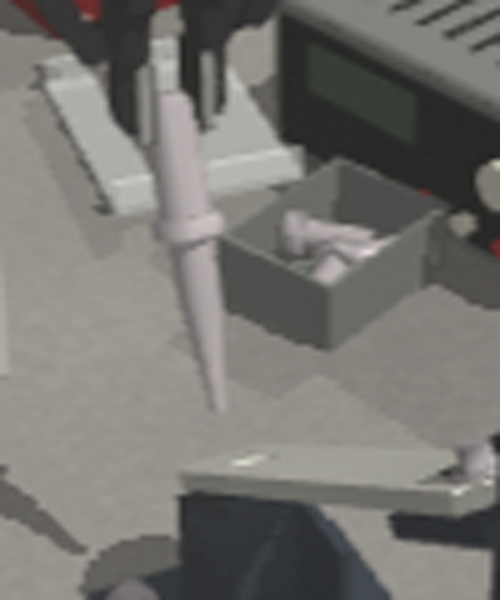

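```bash
python3 - <<'E'
from h import *
w=load('w20');s=load('s20');p=np.array([.4948,.0088,.1926])
L=lambda P:(np.array([-ux,Y,zz])@(P-f0)*1000).round(1)
print('grasp',L(p+[0,0,.019]))
for yo in(-.004,-.002,0):
    P=plane(s,[[274.1,251.5],[230+188/5,170+228/5]],W(0,yo,0),Y); print(yo,L(P[0]),L(P[1]),np.degrees(np.arctan2(*(L(p+[0,0,.019])-L(P[0]))[[0,2]])),np.linalg.norm(L(p+[0,0,.019])-L(P[0])))
print('stay near-tip top px', [ (F@(q-f0)*1000).round(1) for q in plane(w,[[287,226]],W(0,0,.0085),n)])
for uv in([285,300],[285,310],[285,290],[285,280]): print(L(depth(w,[uv])[0]))
for uv in([264,195],[266,205],[267,210],[269,225],[271,235],[273,245],[274,250]): print('s',uv,L(depth(s,[uv])[0]))
E
```

```text
grasp [ 86.7  -1.7 116.4]
-0.004 [28.9 -4.  17. ] [57.6 -4.  88.6] 30.17752728796156 115.00647807841088
-0.002 [33.5 -2.  13.2] [62.3 -2.  85.3] 27.271280795741003 116.10585687208032
0 [38.1  0.   9.4] [67.1  0.  81.9] 24.42781512464256 117.53233597610489
stay near-tip top px [array([-64.7,   0.7,   8.5])]
[ 89.6  -1.7 136.9]
[ 86.5  -1.7 139. ]
[ 93.   -1.7 135.4]
[ 96.5  -1.7 133.8]
s [264, 195] [ 74.4  -3.4 128. ]
s [266, 205] [ 64.   -4.1 110.3]
s [267, 210] [61.3 -3.4 99.8]
s [269, 225] [50.6 -4.5 70. ]
s [271, 235] [40.9 -4.8 51.3]
s [273, 245] [35.4 -3.3 29.2]
s [274, 250] [33.6 -2.1 17.1]
```

step_arm(targets=[[[0.1,-0.2,0.04,0.05,0],[0.1,-0.2,0,0.05,0],[0.1,-0.15,0,0.06,0],[0.1,0,0,0,0],[0.1,0,0,0,0]]])

```text
time: 19.52
eef_pos: [0.4911, -0.0138, 0.1859]
tcp_rot: [0.784, 0.621, -0.0, -0.001]
contact_force: [-0.3, -0.2, -4.2]
opening: 0.224
```

```bash
cat > tip.py <<'E'
from h import *
import sys
k=sys.argv[1]
st0=get_state()['eef_pos'];w=shot('wrist','w'+k);st1=get_state()['eef_pos'];s=shot('side','s'+k);st2=get_state()['eef_pos']
b=s['pixels'][200:290,240:320,::-1]
cv2.imwrite(f'pics/z{k}.png',cv2.resize(b,None,fx=6,fy=6,interpolation=cv2.INTER_CUBIC))
p=(st0+st1+st2)/3;G=F@(p+[0,0,.019]-f0)*1000
go(W(0,0,.0485)-[0,0,.019]); print('grasp foot mm (avg)',G.round(1))
for th in(25,28,32,35):
    a=np.array([np.sin(np.radians(35-th)),0,np.cos(np.radians(35-th))]); T=G-115.5*a; print(th,'tip',T.round(1),'zoom px',((proj(s,W(*(T/1000)))-[240,200])*6+2.5).round())
print('stay hole zoom(x=0,-9)',((proj(s,[W(0,0,.0085),W(-.009,-.001,.0085)])-[240,200])*6+2.5).round())
E
python3 tip.py 21
```

```text
t 19.62 tcp [ 0.4915 -0.0133  0.1865] yaw y -13.19 tilt [ 0.0002 -0.0001] F [-0.4  0.5 -3.3] op 0.225
  goal [ 0.4826 -0.0489  0.1159] delta tool mm [-36.6  -0.6  70.5] units [-0.92 -0.01  1.76]
  grasp(foot) [0.0105 0.0003 0.1273]
grasp foot mm (avg) [ 10.5   0.2 126.9]
25 tip [-9.5  0.2 13.2] zoom px [[235. 357.]]
28 tip [-3.6  0.2 12.3] zoom px [[242. 360.]]
32 tip [ 4.5  0.2 11.6] zoom px [[250. 362.]]
35 tip [10.5  0.2 11.4] zoom px [[257. 363.]]
stay hole zoom(x=0,-9) [[248. 371.]
 [236. 371.]]
```

View pics/z21.png

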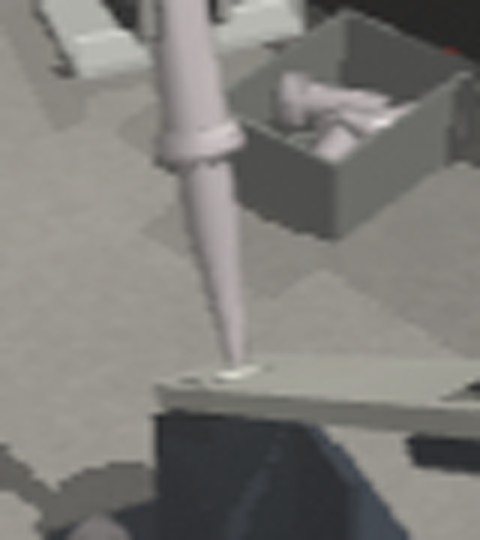

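step_arm(targets=[[[0.1,-0.04,-0.01,-0.03,0],[0.1,-0.045,0,0.06,0],[0.1,-0.045,0,0.06,0],[0.1,-0.045,0,0.06,0],[0.1,-0.035,0,0.06,0],[0.1,0,0,0,0],[0.1,0,0,0,0]]])

```text
time: 20.2
eef_pos: [0.4891, -0.0212, 0.1777]
tcp_rot: [0.783, 0.621, -0.0, -0.0]
contact_force: [1.2, 0.3, -4.1]
opening: 0.224
```

```bash
python3 tip.py 22
```

```text
t 20.3 tcp [ 0.4891 -0.0212  0.178 ] yaw y -13.15 tilt [ 0.0001 -0.0004] F [-0.8  0.3 -4.8] op 0.222
  goal [ 0.4826 -0.0489  0.1159] delta tool mm [-28.4  -0.1  62. ] units [-0.71 -0.    1.55]
  grasp(foot) [ 1.230e-02 -1.000e-04  1.156e-01]
grasp foot mm (avg) [ 12.3  -0.2 115.5]
25 tip [-7.8 -0.2  1.8] zoom px [[244. 390.]]
28 tip [-1.8 -0.2  0.9] zoom px [[251. 393.]]
32 tip [ 6.2 -0.2  0.2] zoom px [[260. 395.]]
35 tip [12.3 -0.2  0. ] zoom px [[266. 396.]]
stay hole zoom(x=0,-9) [[248. 371.]
 [236. 371.]]
```

View pics/z22.png

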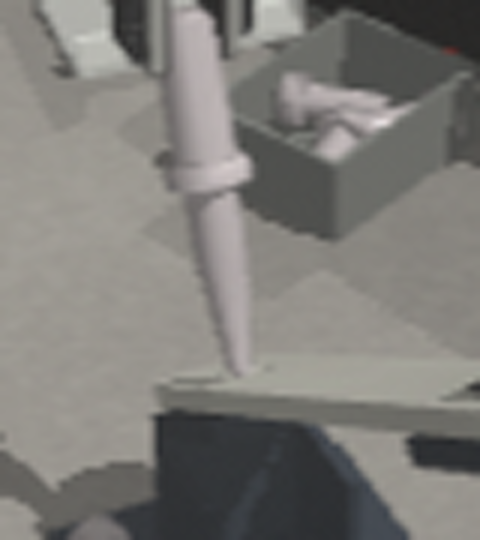

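step_arm(targets=[[[0.1,-0.03,0,0.04,0],[0.1,-0.03,0,0.04,0],[0.1,-0.03,0,0.04,0],[0.1,-0.03,0,0.04,0],[0.1,0,0,0,0]]])

```text
time: 20.72
eef_pos: [0.4884, -0.0261, 0.1717]
tcp_rot: [0.783, 0.621, 0.0, 0.0]
contact_force: [1.4, 1.2, -3.0]
opening: 0.224
```

```bash
python3 tip.py 23
```

```text
t 20.82 tcp [ 0.4884 -0.0261  0.1717] yaw y -13.15 tilt [-0.0001  0.0007] F [ 1.4  0.9 -3.6] op 0.222
  goal [ 0.4826 -0.0489  0.1159] delta tool mm [-23.5  -0.5  55.8] units [-0.59 -0.01  1.4 ]
  grasp(foot) [0.0128 0.0003 0.1077]
grasp foot mm (avg) [ 12.8   0.3 107.7]
25 tip [-7.3  0.3 -6.1] zoom px [[252. 412.]]
28 tip [-1.3  0.3 -7. ] zoom px [[259. 415.]]
32 tip [ 6.7  0.3 -7.7] zoom px [[267. 417.]]
35 tip [12.8  0.3 -7.8] zoom px [[274. 418.]]
stay hole zoom(x=0,-9) [[248. 371.]
 [236. 371.]]
```

View pics/z23.png

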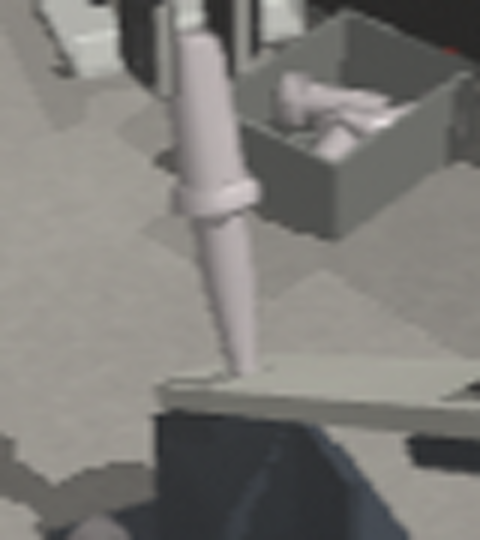

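step_arm(targets=[[[0.1,0.065,0,0.045,0],[0.1,0.065,0,0.045,0],[0.1,0.065,0,0.045,0],[0.1,0.065,0,0.045,0],[0.1,0.065,0,0.045,0],[0.1,0.065,0,0.045,0],[0.1,0,0,0,0]]], squeeze=22)

```text
time: 21.4
eef_pos: [0.4918, -0.0106, 0.161]
tcp_rot: [0.783, 0.622, -0.0, 0.0]
contact_force: [0.5, -2.1, 0.6]
opening: 0.221
```

```bash
python3 tip.py 24
```

```text
t 21.5 tcp [ 0.4917 -0.0108  0.1611] yaw y -13.13 tilt [-0.0006 -0.    ] F [-0.1 -1.9  0.8] op 0.232
  goal [ 0.4826 -0.0489  0.1159] delta tool mm [-39.1  -0.3  45.2] units [-0.98 -0.01  1.13]
  grasp(foot) [-6.10e-03 -1.00e-04  1.08e-01]
grasp foot mm (avg) [-6.20e+00 -1.00e-01  1.08e+02]
25 tip [-26.3  -0.1  -5.8] zoom px [[232. 409.]]
28 tip [-20.3  -0.1  -6.7] zoom px [[239. 412.]]
32 tip [-12.3  -0.1  -7.4] zoom px [[247. 415.]]
35 tip [-6.2 -0.1 -7.5] zoom px [[253. 416.]]
stay hole zoom(x=0,-9) [[248. 371.]
 [236. 371.]]
```

View pics/z24.png

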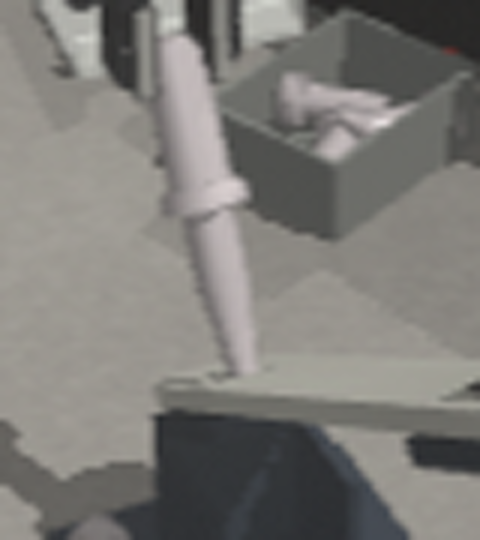

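step_arm(targets=[[[0.1,-0.08,0,0.095,0],[0.1,-0.08,0,0.095,0],[0.1,-0.08,0,0.095,0],[0.1,0,0,0,0],[0.1,0,0,0,0]]], squeeze=60)

```text
time: 21.92
eef_pos: [0.4899, -0.0206, 0.1496]
tcp_rot: [0.784, 0.621, 0.0, 0.001]
contact_force: [0.9, -1.9, 1.2]
opening: 0.227
```

```bash
python3 tip.py 25
```

```text
t 22.02 tcp [ 0.4899 -0.0205  0.1495] yaw y -13.15 tilt [-0.0004  0.0012] F [ 0.8 -2.4 -0.1] op 0.223
  goal [ 0.4826 -0.0489  0.1159] delta tool mm [-29.3  -0.7  33.6] units [-0.73 -0.02  0.84]
  grasp(foot) [-0.0047  0.0004  0.0928]
grasp foot mm (avg) [-4.7  0.4 92.8]
25 tip [-24.7   0.4 -21. ] zoom px [[246. 451.]]
28 tip [-18.8   0.4 -21.8] zoom px [[252. 454.]]
32 tip [-10.7   0.4 -22.6] zoom px [[261. 457.]]
35 tip [ -4.7   0.4 -22.7] zoom px [[267. 459.]]
stay hole zoom(x=0,-9) [[248. 371.]
 [236. 371.]]
```

View pics/z25.png

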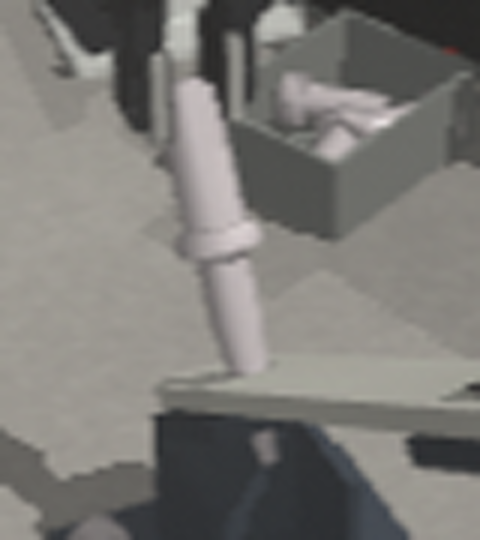

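step_arm(targets=[[[0.1,-0.08,0,0.095,0],[0.1,-0.08,0,0.095,0],[0.1,0,0,0,0],[0.1,-0.09,0,0.09,0],[0.1,0,0,0,0],[0.1,0,0,0,0]]])

```text
time: 22.52
eef_pos: [0.4879, -0.03, 0.1388]
tcp_rot: [0.783, 0.621, 0.001, 0.001]
contact_force: [2.2, 0.0, 4.0]
opening: 0.227
```

```bash
python3 tip.py 26
```

```text
t 22.62 tcp [ 0.4878 -0.0299  0.1388] yaw y -13.15 tilt [0.     0.0016] F [ 2.2 -1.   4.2] op 0.224
  goal [ 0.4826 -0.0489  0.1159] delta tool mm [-19.6  -0.8  22.9] units [-0.49 -0.02  0.57]
  grasp(foot) [-0.003   0.0006  0.0785]
grasp foot mm (avg) [-3.   0.6 78.5]
25 tip [-23.    0.6 -35.3] zoom px [[259. 491.]]
28 tip [-17.    0.6 -36.2] zoom px [[265. 494.]]
32 tip [ -9.    0.6 -36.9] zoom px [[274. 498.]]
35 tip [ -3.    0.6 -37. ] zoom px [[280. 499.]]
stay hole zoom(x=0,-9) [[248. 371.]
 [236. 371.]]
```

View pics/z26.png

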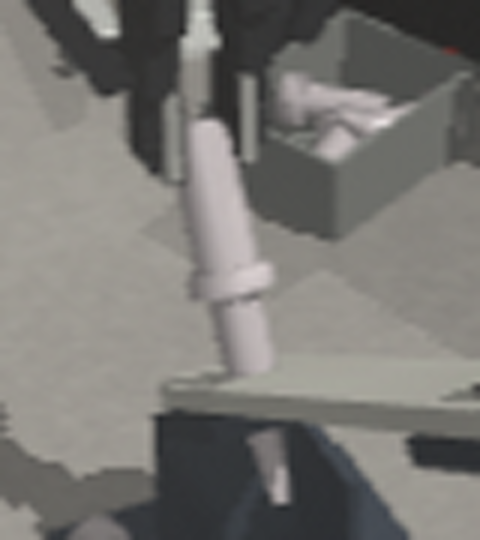

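step_arm(targets=[[[0.1,-0.08,0,0.095,0],[0.1,-0.08,0,0.095,0],[0.1,0,0,0,0],[0.1,-0.08,0,0.095,0],[0.1,0,0,0,0],[0.1,0,0,0,0]]])

```text
time: 23.12
eef_pos: [0.4854, -0.0394, 0.127]
tcp_rot: [0.783, 0.621, 0.0, 0.001]
contact_force: [2.9, -1.8, 2.8]
opening: 0.221
```

```bash
python3 tip.py 27
```

```text
t 23.22 tcp [ 0.4854 -0.0393  0.127 ] yaw y -13.14 tilt [-0.0003  0.0009] F [ 4.2 -2.   2.7] op 0.224
  goal [ 0.4826 -0.0489  0.1159] delta tool mm [-9.9 -0.5 11.1] units [-0.25 -0.01  0.28]
  grasp(foot) [-0.0018  0.0004  0.0633]
grasp foot mm (avg) [-1.8  0.5 63.3]
25 tip [-21.8   0.5 -50.5] zoom px [[270. 534.]]
28 tip [-15.8   0.5 -51.4] zoom px [[277. 537.]]
32 tip [ -7.8   0.5 -52.1] zoom px [[286. 541.]]
35 tip [ -1.8   0.5 -52.2] zoom px [[292. 543.]]
stay hole zoom(x=0,-9) [[248. 371.]
 [236. 371.]]
```

View pics/z27.png

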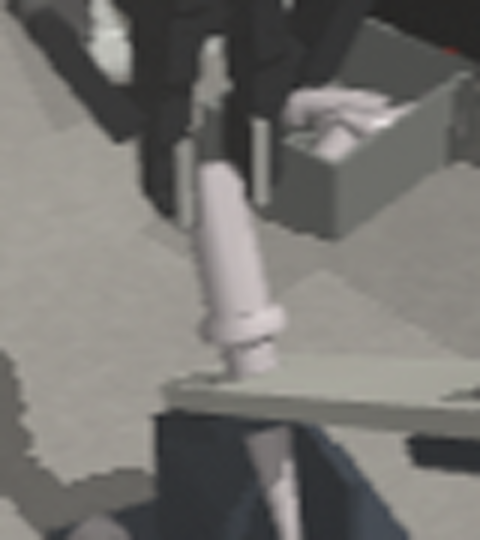

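step_arm(targets=[[[0.1,-0.08,0.02,0.095,0],[0.1,-0.08,0,0.095,0],[0.1,0,0,0,0],[0.1,-0.08,0,0.095,0],[0.1,0,0,0,0],[0.1,0,0,0,0]]])

```text
time: 23.72
eef_pos: [0.4841, -0.0467, 0.1166]
tcp_rot: [0.784, 0.621, 0.002, -0.002]
contact_force: [1.6, 7.1, 8.3]
opening: 0.224
```

```bash
python3 tip.py 28
```

```text
t 23.82 tcp [ 0.4842 -0.0466  0.1166] yaw y -13.23 tilt [ 0.0051 -0.0003] F [1.  7.4 8.9] op 0.225
  goal [ 0.4826 -0.0489  0.1159] delta tool mm [-2.5 -1.   0.6] units [-0.06 -0.03  0.02]
  grasp(foot) [-0.0017  0.001   0.0505]
grasp foot mm (avg) [-1.7  1.  50.5]
25 tip [-21.7   1.  -63.3] zoom px [[281. 569.]]
28 tip [-15.8   1.  -64.2] zoom px [[288. 572.]]
32 tip [ -7.7   1.  -64.9] zoom px [[297. 576.]]
35 tip [ -1.7   1.  -65. ] zoom px [[303. 578.]]
stay hole zoom(x=0,-9) [[248. 371.]
 [236. 371.]]
```

View pics/z28.png

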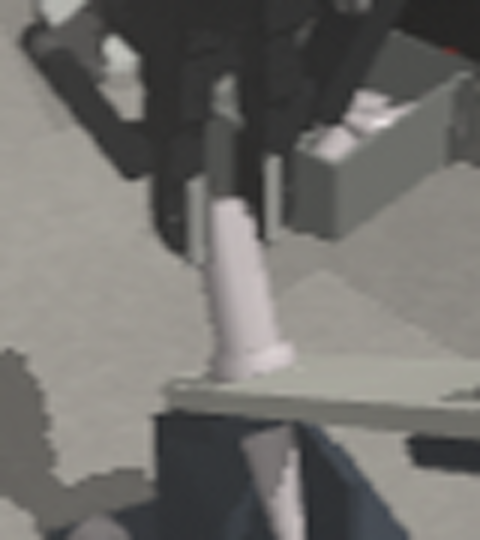

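step_arm(targets=[[[0.1,-0.04,0,0.05,0],[0.1,-0.02,0,0.03,0],[0.1,0,0,0,0],[0.1,0,0,0,0]]])

```text
time: 24.15
eef_pos: [0.4852, -0.0469, 0.1162]
tcp_rot: [0.784, 0.62, 0.005, -0.003]
contact_force: [0.9, 15.1, 19.0]
opening: 0.225
```

```bash
python3 tip.py 29
```

```text
t 24.25 tcp [ 0.4852 -0.0469  0.1162] yaw y -13.32 tilt [0.0106 0.0017] F [ 0.8 15.9 19.2] op 0.226
  goal [ 0.4826 -0.0489  0.1159] delta tool mm [-2.5 -2.1  0.2] units [-0.06 -0.05  0.  ]
  grasp(foot) [-0.002   0.002   0.0501]
grasp foot mm (avg) [-2.   2.  50.1]
25 tip [-22.    2.  -63.6] zoom px [[284. 568.]]
28 tip [-16.    2.  -64.5] zoom px [[290. 572.]]
32 tip [ -8.    2.  -65.2] zoom px [[299. 576.]]
35 tip [ -2.    2.  -65.4] zoom px [[306. 578.]]
stay hole zoom(x=0,-9) [[248. 371.]
 [236. 371.]]
```

View pics/z29.png

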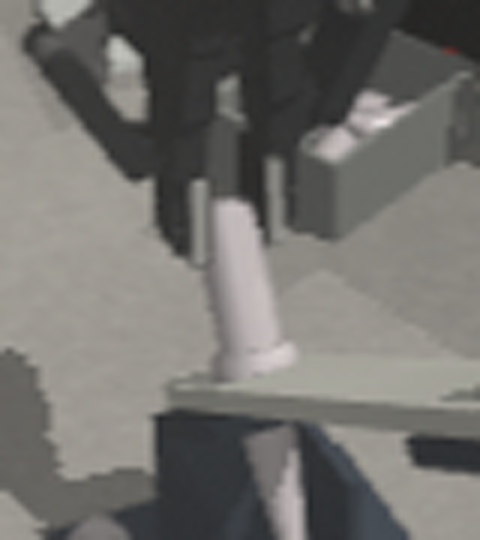

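step_arm(targets=[[[0.1,0.05,0,-0.06,0],[0.1,0,0,0,0],[0.3,0,0,0,0],[0.45,0,0,0,0],[0.55,0,0,0,0],[0.6,0,0,0,0],[0.6,0,0,0,0]]], squeeze=30)

```text
time: 24.83
eef_pos: [0.4825, -0.049, 0.1136]
tcp_rot: [0.784, 0.621, -0.001, -0.001]
contact_force: [-0.6, -0.2, 0.6]
opening: 0.599
```

```bash
python3 tip.py 30
```

```text
t 24.93 tcp [ 0.483  -0.0491  0.1141] yaw y -13.17 tilt [ 0.0001 -0.0015] F [ 0.1  0.1 -0.1] op 0.601
  goal [ 0.4826 -0.0489  0.1159] delta tool mm [ 0.2 -0.5 -1.8] units [ 0.   -0.01 -0.04]
  grasp(foot) [-0.0009  0.0005  0.0469]
grasp foot mm (avg) [-1.   0.2 46.7]
25 tip [-21.1   0.2 -67. ] zoom px [[282. 580.]]
28 tip [-15.1   0.2 -67.9] zoom px [[289. 584.]]
32 tip [ -7.1   0.2 -68.6] zoom px [[298. 588.]]
35 tip [ -1.    0.2 -68.8] zoom px [[305. 590.]]
stay hole zoom(x=0,-9) [[248. 371.]
 [236. 371.]]
```

View pics/z30.png

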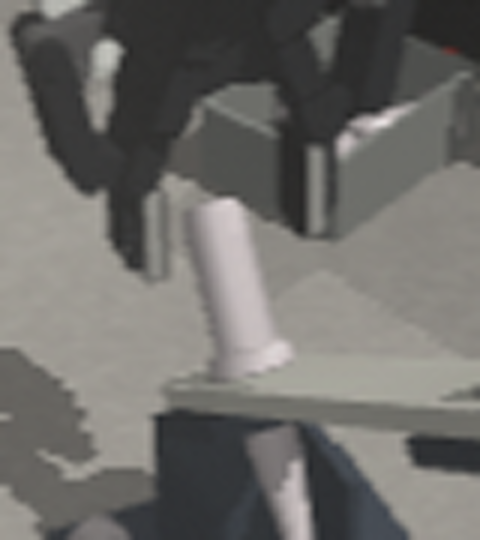

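View pics/w30.png

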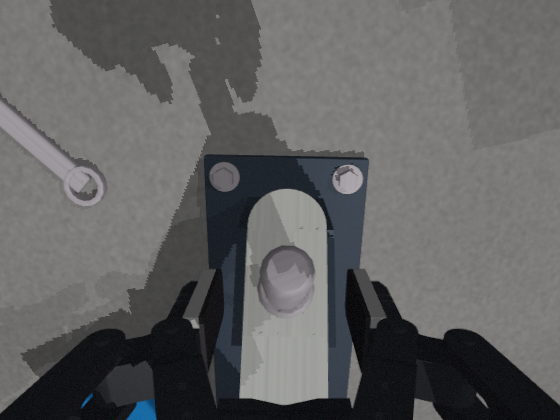

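step_arm(targets=[[[0.8,0,0,-0.2,0],[0.8,0,0,-0.5,0],[0.8,0,0,-0.8,0],[0.8,0,0,-0.8,0],[0.8,0,0,-0.8,0],[0.8,0,0,-0.5,0],[0.8,0,0,0,0],[0.8,0,0,0,0]]])

```text
time: 25.6
eef_pos: [0.4843, -0.0494, 0.2606]
tcp_rot: [0.783, 0.621, 0.001, 0.002]
contact_force: [0.1, 0.0, -0.4]
opening: 0.802
```

```bash
python3 tip.py 31; python3 - <<'E'
from h import *
w=load('w31');s=load('s31')
b=w['pixels'][80:240,200:360,::-1];cv2.imwrite('pics/w31z.png',cv2.resize(b,None,fx=4,fy=4,interpolation=cv2.INTER_CUBIC)[:600])
b=s['pixels'][215:315,250:310,::-1];cv2.imwrite('pics/z31b.png',cv2.resize(b,None,fx=6,fy=6,interpolation=cv2.INTER_CUBIC))
# expected ideal: collar underside, handle axis pts
for nm,sh in (('ideal',(0,0)),):
    P=[W(0,0,.0085),W(0,0,.0165),W(0,0,.0685),W(0,0,-.0665)]
    print('side zoom6 (250,215)',((proj(s,P)-[250,215])*6+2.5).round());print('wrist zoom4',((proj(w,P)-[200,80])*4+1.5).round())
E
```

```text
t 25.7 tcp [ 0.4828 -0.0489  0.2574] yaw y -13.16 tilt [ 0.0002 -0.0024] F [ 0.4  0.8 -0.6] op 0.807
  goal [ 0.4826 -0.0489  0.1159] delta tool mm [  0.    0.2 141.4] units [0.   0.   3.54]
  grasp(foot) [0.0811 0.0002 0.1643]
grasp foot mm (avg) [ 82.    0.9 165.5]
25 tip [62.   0.9 51.8] zoom px [[282. 242.]]
28 tip [67.9  0.9 50.9] zoom px [[290. 244.]]
32 tip [76.   0.9 50.2] zoom px [[299. 246.]]
35 tip [82.   0.9 50. ] zoom px [[306. 246.]]
stay hole zoom(x=0,-9) [[248. 371.]
 [236. 371.]]
side zoom6 (250,215) [[188. 281.]
 [182. 258.]
 [143. 110.]
 [243. 494.]]
wrist zoom4 [[330. 512.]
 [330. 502.]
 [331. 416.]
 [330. 595.]]
```

View pics/w31z.png

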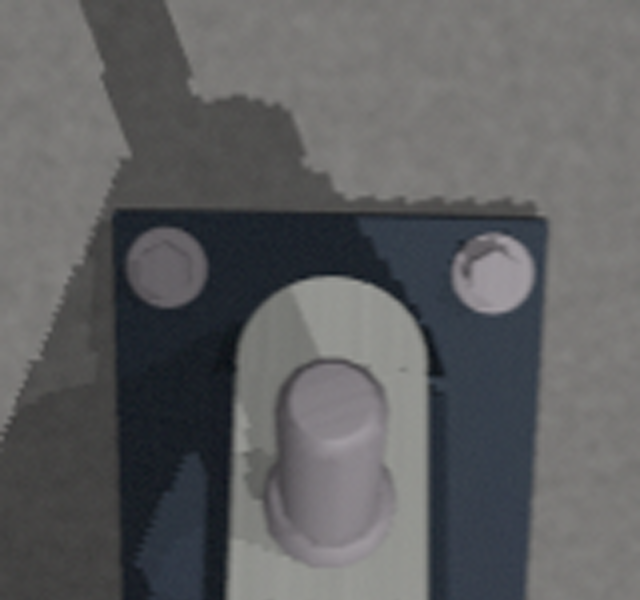

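View pics/z31b.png

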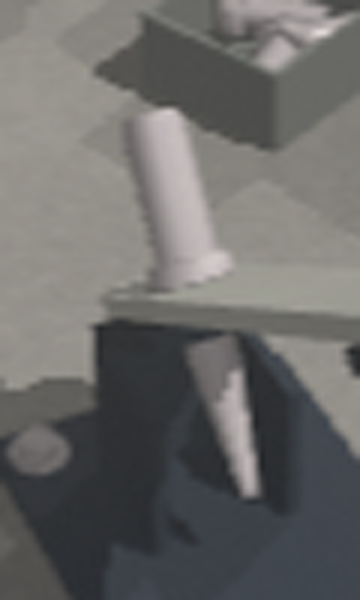

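```bash
python3 - <<'E'
from h import *
w=load('w31')
th=np.linspace(0,2*np.pi,200)
def ext(nn,r,tx=0,x0=0):
    P=np.array([W(x0+(nn-.0085)*tx+r*np.cos(t),r*np.sin(t),nn) for t in th]);q=(proj(w,P)-[200,80])*4+1.5
    return q.min(0).round(),q.max(0).round()
for a in [(.0085,.015),(.0165,.015),(.060,.011),(.064,.011),(.0665,.009),(.064,.011,-.06),(.064,.011,-.03),(.064,.011,.03)]: print(a,*ext(*a))
# wrist depth points on stay plane and handle
L=lambda P:(F@(P-f0)*1000).round(1)
Z=lambda x,y:[round(200+x/4),round(80+y/4)]
for q in((331,400),(331,420),(331,450),(331,480),(331,510),(331,530),(331,585),(331,300)): print(q,L(depth(w,[Z(*q)])[0]))
# stay edge/hole: stay end
print('end',L(plane(w,[[200+333/4,80+277/4]],W(0,0,.0085),n)[0]))
E
```

```text
(0.0085, 0.015) [263. 450.] [397. 577.]
(0.0165, 0.015) [262. 437.] [399. 567.]
(0.06, 0.011) [273. 379.] [388. 487.]
(0.064, 0.011) [273. 371.] [389. 480.]
(0.0665, 0.009) [283. 376.] [379. 465.]
(0.064, 0.011, -0.06) [273. 355.] [389. 463.]
(0.064, 0.011, -0.03) [273. 363.] [389. 471.]
(0.064, 0.011, 0.03) [273. 379.] [389. 488.]
(331, 400) [-2.4  0.5 69.9]
(331, 420) [ 1.2  0.5 68.8]
(331, 450) [ 1.017e+02 -1.000e-01  3.325e+02]
(331, 480) [ 8.5  0.6 55.5]
(331, 510) [ 8.3  0.7 34.2]
(331, 530) [ 9.   0.7 25.1]
(331, 585) [17.1  0.8  9. ]
(331, 300) [-52.2   0.5   8. ]
end [-57.9   0.7   8.5]
```

```bash
python3 - <<'E'
from h import *
s=shot('side','s32');t=shot('top','t32')
d=np.abs(s['pixels'].astype(int)-load('s31')['pixels']).max(2)[215:315,250:310];print('drift region change px',(d>40).sum())
a=load('top0')['pixels'].astype(int);e=(np.abs(a-t['pixels']).max(2)>50)
print('rack',e[200:252,130:232].sum(),'bin',e[135:185,230:268].sum(),'tray',e[120:180,145:220].sum())
print(get_state()['contact_force'],get_state()['time'])
E
```

```text
drift region change px 0
rack 393 bin 0 tray 0
[-0.11812056 -0.80629898 -0.61788812] 25.8
```

View pics/s32.png

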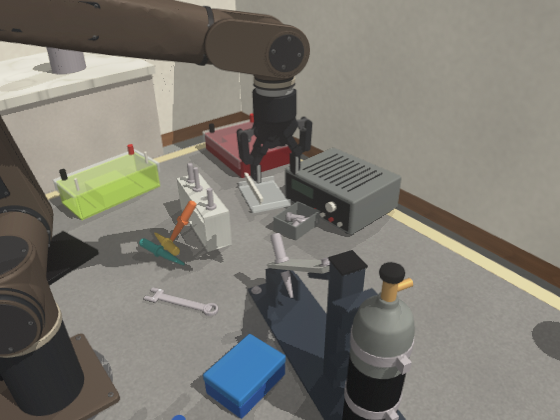

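The drift is standing square in the stay, with its tip below the tab at about (290,295). The other three tools, the bin and the tray are in place, and the arm is clear.

```bash
python3 -c "
from plant import sign_off
print(sign_off())"
```

```text
the job is handed in; nothing more can be done
None
```

The job is handed in at about 26 s. The drift stands through the stay and the foot with its collar seated, let go, and the arm clear.

**What I did**
- I straddled the stay with the fingers, swung it back over the foot and pulled it up the slope until the holes looked about 1 mm out of line.
- I took the drift from the rack and tilted it in the grip by working its tip against the hole.
- I then pushed it along the hole line until it stopped hard at about 24 N, backed off, released it and lifted clear.

**Last checks**
- **Squareness:** the side view put the drift's axis within about 0.01 rad of square. The wrist depth readings agreed, to about 0.02 rad.
- **Seating:** the collar looks flush. The wrist depth put the handle top about 1.4 mm higher than ideal, against the 3 mm allowed.
- **Position:** the wrist view put the drift's axis about 2 mm down the slope from my estimate of the foot hole. That is near the camera calibration error, and the 18 mm shank in the 20 mm holes allows about 1 mm. I did not measure the hole alignment directly at the end, because the drift hides the holes.
- **At rest:** nothing moved in the drift region between the last two side pictures.
- **Other items:** the bin and the tray showed no change. The rack area did change in the top picture, as expected with the drift gone and the orange look-alike against it. The other three tools still hang in place in the last side picture.

**What went wrong**
- **Look-alikes:** the orange, turquoise and yellow look-alikes toppled during my first long move, and the orange one now leans on the rack. I didn't see the cause; the forearm probably brushed them. I left them alone afterwards.
- **First swing:** a finger rode up onto the stay, so I redid it lower down.
- **First tilt:** the drift pushed the stay about 8 mm down its slot, and the taper pulled it back on the way in.

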